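# Lay out the green seals for examination

## Task

Lay the three green wax seals face up, each centred on the pale mount whose dark outline has its shape and size (the oval one lying along its outline), setting each down gently rather than dropping it. Only when all three lie in place, stand the pewter loupe upright in the middle of the round blue pad. Leave the two red seals where they lie.

Things in the scene. Friction and masses are not known exactly. Their poses are not given: they have to be found in the camera images.
- green_large: Wax seal, 18 mm thick, lying flat face up on the shelf. Origin: centre of its underside, z up. Dark green, round, 56 mm diameter, about 45 g.
- green_small: Wax seal, 18 mm thick, lying flat face up on the shelf. Origin: centre of its underside, z up. Dark green, round, 36 mm diameter, about 20 g.
- green_oval: Wax seal, 18 mm thick, lying flat face up on the shelf. Origin: centre of its underside, z up. Dark green, oval with straight sides and round ends, 66 mm long (along its x) and 40 mm wide (along its y), about 42 g; a half turn makes no difference.
- red_large: Wax seal, 18 mm thick, lying flat face up on the shelf. Origin: centre of its underside, z up. Dark red, round, 56 mm diameter. Not to be moved.
- red_oval: Wax seal, 18 mm thick, lying flat face up on the shelf. Origin: centre of its underside, z up. Dark red, oval like the green one (66 mm along its x, 40 mm along its y). Not to be moved.
- loupe: Grey pewter stand loupe, 46 mm high (a thin glass on top), about 120 g: a round foot 48 mm in diameter and 6 mm high, three thin posts, and a round lens housing 42 mm in diameter from 30 to 46 mm above its underside, to be gripped from above. Origin: centre of its underside, z up.
- mount_large: Pale round mount with a dark circle of 60 mm diameter, for the large round seal. Fixed, lies flat on the shelf, 90 mm across and 3 mm thick; origin: centre of its underside (its top is 3 mm above), z up. 
- mount_small: Pale round mount with a dark circle of 40 mm diameter, for the small round seal. Fixed, lies flat on the shelf, 90 mm across and 3 mm thick; origin: centre of its underside (its top is 3 mm above), z up. 
- mount_oval: Pale round mount with a dark oval 70 mm long (along its x) and 44 mm wide (along its y), for the oval seal; a half turn makes no difference. Fixed, lies flat on the shelf, 90 mm across and 3 mm thick; origin: centre of its underside (its top is 3 mm above), z up. 
- loupe_pad: Plain blue round pad, for the loupe. Fixed, lies flat on the shelf, 90 mm across and 3 mm thick; origin: centre of its underside (its top is 3 mm above), z up. 
There are look-alikes about, which are no part of the job. What is shaped like the mount_large but orange or yellow is not meant. Leave any grey look-alike of the green_oval alone.

How it is judged:
On the way, in this order (a step that is already met when the one before it is completed fails the run):
1. the three green seals lie on their own mounts, released (horizontal distance between green_large and mount_large below 0.012 m and z of green_large in the frame of mount_large between 0.0005 and 0.006 m and angle between each of green_large, green_small, green_oval's own z axis and vertical below 0.15 rad and contact force between the fingers and green_large below 0.05 N and horizontal distance between green_small and mount_small below 0.012 m and z of green_small in the frame of mount_small between 0.0005 and 0.006 m and contact force between the fingers and green_small below 0.05 N and horizontal distance between green_oval and mount_oval below 0.012 m and z of green_oval in the frame of mount_oval between 0.0005 and 0.006 m and contact force between the fingers and green_oval below 0.05 N and angle between the x axis of green_oval and the x axis of mount_oval, either way round below 0.26 rad), for 0.2 s.
2. the loupe stands on the blue pad, released (horizontal distance between loupe and loupe_pad below 0.012 m and z of loupe in the frame of loupe_pad between 0.0005 and 0.006 m and angle between loupe's own z axis and vertical below 0.15 rad and contact force between the fingers and loupe below 0.05 N), for 0.2 s.
At the end, for the whole second after the job is handed in: Each green seal lies face up and flat on its own mount and the loupe stands upright on the blue pad, each centred within 12 mm and tilted less than 0.15 rad, the oval seal within 0.26 rad (15 degrees) of its outline's direction; all released and at rest (all of step 1 and all of step 2 and linear speed of each of green_large, green_small, green_oval, loupe below 0.02 m/s and angular speed of each of green_large, green_small, green_oval, loupe below 0.2 rad/s); the robot touches nothing.
It fails at once if a red seal is moved more than 15 mm (distance of any of red_large, red_oval from where it was at the start of the episode above 0.015 m).
It fails at once if a green seal is dropped (falls free of the fingers faster than 0.6 m/s, about 18 mm) ((linear speed of green_large above 0.6 m/s and contact force between the fingers and green_large below 0.01 N) or (linear speed of green_small above 0.6 m/s and contact force between the fingers and green_small below 0.01 N) or (linear speed of green_oval above 0.6 m/s and contact force between the fingers and green_oval below 0.01 N)).
It also fails if it takes over 109 s, if anything falls off the work surface, if the arm or the gripper's body presses on something with over 40 N, if the wrist force passes 120 N, or if a joint passes its speed limit or range.

## Robot

A 6-joint arm with a two-finger parallel gripper is mounted at the origin on the work surface. World frame = base frame: x ahead of the robot, y to its left, z up, the work surface at z = 0. Lengths are in m, angles in rad, forces in N, time in s.
With the tool pointing down it reaches from about 0.35 to 0.85 m from the base axis. Payload 8.1 kg.
Tool frame: the origin (TCP) lies at the centre of the arm's flange, where the gripper is bolted on; the fingertips stand 186 mm ahead of it and the grasp point (between the pads) lies 167 mm ahead of it (robot.nose_length is the distance from the TCP to the fingertips, in m); z points along the fingers, x is the direction in which the jaws open and shut, and the axes are right-handed (so a half turn about z gives the same grasp; the last joint's range is limited). The gripper opens to 93 mm and grips with 3 to 60 N. Pads are 15 mm wide; open, the fingers measure 128 mm over their backs; the gripper's body (75 mm by 188 mm) begins 65 mm behind the grasp point.
Start: joints at [1.255, 0.13, 1.488, -0, 1.523, -0.085], TCP at [0.137, 0.584, 0.405] pointing down, gripper open.
Joint ranges: [-2.96, 2.96], [-0.89, 2.26], [0.02, 2.5], [-1.34, 4.48], [0, 2.73], [-2.66, 2.66]. Speed limits (rad/s): [2.39, 2.39, 2.79, 3.14, 3.14, 3.14].

## Interface

Orientations are given as a rotation vector (axis times angle).
In Python, from plant import robot gives the robot as it stands.
- The arm moves only by the tool arm_command, never from a script. Its argument "motion" is a list of rows, each an object with "slide": the shift along the tool's x, y, z each as a share of 0.4 m, from -1 to 1, a list of three; "turn": the turn, a rotation vector about the tool's x, y, z each as a share of 0.5 rad, from -1 to 1, a list of three. A call has exactly 5 rows; each row shifts and turns the commanded pose from where the row before left it, along the tool's axes as they then stand; what a row does not reach is not made up. A row lasts 1/12 s, in which the tool goes at most 41.7 mm and 7.16 degrees, less where a joint would pass 70% of its speed; a pose out of reach is approached as far as the arm can. A call with a number of a shift or a turn outside -1 to 1 is refused whole. A call with a gripper value outside its range is refused whole. "gripper" is the opening in per cent of the stroke, from 0 (shut) to 100 (fully open), set as the call begins (left out, the last holds). The fingers move at their own pace and stop on an object; "grip_force" is the grip in N (left out, the last holds). Time passes only in rows, so rows that do not move let the fingers close, or fill a call up. It gives the time, the measured TCP pose, the force and the opening at its end, in the units of the state.
- robot.read_state(): the state, without advancing time (a new reading comes with each control period).
- robot.read_camera(name): name is "side" or "top" or "wrist"; returns a dict with "pixels" (384x512x3 uint8, blue, green, red), "intrinsics" (3x3 intrinsics, pixels), "D" ([k1, k2, p1, p2, k3] as OpenCV has them; the pictures are not rectified), "T" (4x4, takes a point from camera to world coordinates). Camera axes: x right, y down, z forward; pixel columns grow to the right and rows downward; lengths in m; the calibration is good to about 2 mm. A picture is of the moment at which its call begins. There is no depth.
- robot.close_job(): hands the job in, once; it reports no verdict.
The state is a dict: "t": time; "q": joint angles; "dq": joint speeds; "joint_torque": joint torques, N m; "tool_pos": TCP position; "orientation": TCP orientation; "force": force on the tool from outside, world axes, zero at the start; "wrist_torque": the same for the moment, N m; "opening": finger opening in m.
Only numpy, scipy, OpenCV 4.12 (cv2) and the standard library are available. Lean on these libraries where they do the work, as an engineer would, in place of code of your own. Each camera call takes 0.05 s, during which the arm holds its last target.

## Working session

There is one attempt and no reset: what is moved stays moved. The work goes in short steps, Python scripts to look and compute and a tool call to move; the robot and the scene stay as the last step left them, time stands still between calls to the robot, and variables do not carry over. Pictures are saved under pics/ and viewed, and the job is handed in when it is done.

Besides the shell and the picture viewer there is one more tool, called after "Request:" as a command line: name --argument value ..., lists and objects as JSON in quotes. arm_command: Moves the arm, as the interface text tells. Shift numbers are shares of 0.4 m and turn numbers shares of 0.5 rad, none past 1 either way. Its arguments: {"type":"object","properties":{"motion":{"type":"array","items":{"type":"object","properties":{"slide":{"type":"array","items":{"type":"number"}},"turn":{"type":"array","items":{"type":"number"}}}}},"gripper":{"type":"number"},"grip_force":{"type":"number"}},"required":["motion"]}

```bash
ls; mkdir -p pics; python3 - <<'E'
from plant import robot
import cv2
print(robot.read_state())
for n in ("top","side","wrist"):
    c=robot.read_camera(n); cv2.imwrite(f"pics/{n}0.png",c["pixels"]); print(n,c["intrinsics"].tolist(),c["D"],c["T"].round(4).tolist() if hasattr(c["T"],"round") else c["T"])
E
```

```text
pics
{'t': 0.0, 'q': array([ 1.25462848e+00,  1.31158937e-01,  1.48925348e+00,  1.41395165e-05,
        1.52300979e+00, -8.53796232e-02]), 'dq': array([-0.00149447, -0.00015981, -0.00062713,  0.0005052 , -0.00102098,
        0.00051735]), 'joint_torque': array([-1.08584631e-03, -5.59849191e+01, -4.91755986e+01,  7.68105453e-02,
        3.57461767e-02, -1.81991963e-04]), 'tool_pos': array([0.13714058, 0.58388615, 0.40370264]), 'orientation': array([ 2.46165824e+00,  1.95027387e+00, -2.40803616e-03]), 'force': array([ 1.44450041, -0.46865856,  0.80143259]), 'wrist_torque': array([-0.00224466,  0.01204606,  0.01616181]), 'opening': 0.09271141780476759}
top [[467.8471137832099, 0.0, 249.73806050042555], [0.0, 467.8471137832099, 190.75967332595096], [0.0, 0.0, 1.0]] [-0.16893744  0.          0.          0.          0.        ] [[0.0047, -0.9904, 0.1383, 0.3827], [-1.0, -0.0048, -0.0009, 0.0015], [0.0015, -0.1383, -0.9904, 1.1742], [0.0, 0.0, 0.0, 1.0]]
side [[458.3372503171084, 0.0, 251.38058479434676], [0.0, 458.3372503171084, 189.5296843394372], [0.0, 0.0, 1.0]] [-0.03188219  0.          0.          0.          0.        ] [[-0.995, -0.0413, 0.0915, 0.4352], [-0.0978, 0.6036, -0.7913, 0.9092], [-0.0225, -0.7962, -0.6046, 0.7371], [0.0, 0.0, 0.0, 1.0]]
wrist [[288.9849190577383, 0.0, 256.736880369291], [0.0, 288.9849190577383, 194.0284453537824], [0.0, 0.0, 1.0]] [-0.06688457  0.          0.          0.          0.        ] [[0.2286, 0.9448, 0.2348, 0.0745], [0.9735, -0.2215, -0.0567, 0.5983], [-0.0016, 0.2416, -0.9704, 0.3836], [0.0, 0.0, 0.0, 1.0]]
```

View pics/top0.png

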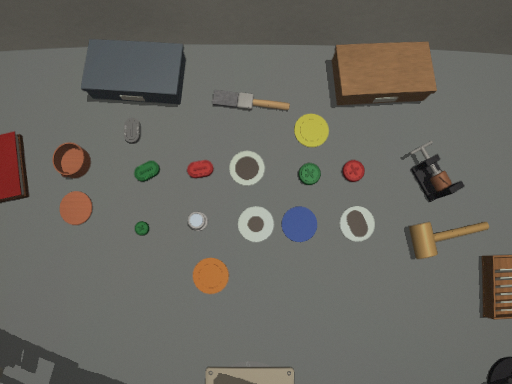

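View pics/side0.png

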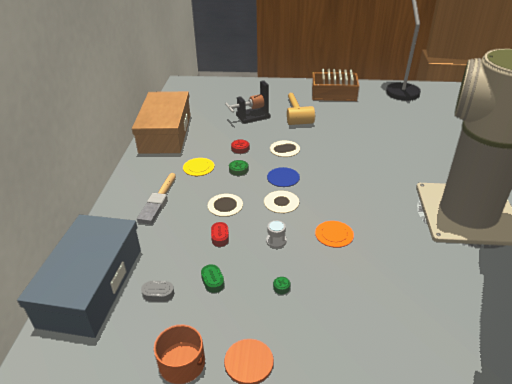

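View pics/wrist0.png

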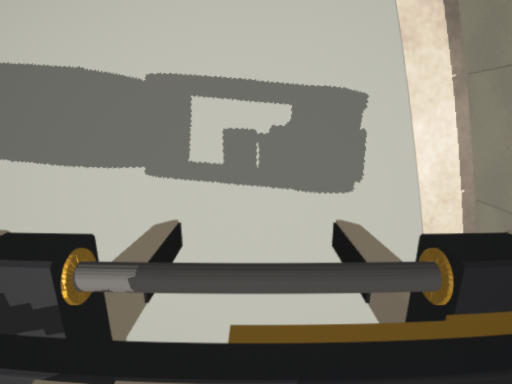

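The top view shows:
- **Seals:** green_large (310,174), green_oval (147,171), green_small (142,228), red_oval (200,169), red_large (354,171).
- **Mounts and pad:** mount_large (247,168), mount_small (256,224), mount_oval (357,224), blue pad (299,224).
- **Loupe:** (197,221).
- **Look-alikes:** yellow disc (312,130), orange discs (211,276) and (76,208), grey oval (132,131).

Next I'll measure positions.

```bash
cat > h.py <<'E'
from plant import robot
import cv2, numpy as np
def cam(n,save=None):
    c=robot.read_camera(n)
    if save: cv2.imwrite(f"pics/{save}.png",c["pixels"])
    return c
def ray(c,uv,z):
    K=np.array(c["intrinsics"]);D=np.array(c["D"]);T=np.array(c["T"])
    p=cv2.undistortPoints(np.array(uv,float).reshape(-1,1,2),K,D).reshape(-1,2)
    d=np.c_[p,np.ones(len(p))]@T[:3,:3].T
    o=T[:3,3]; s=(z-o[2])/d[:,2]
    return (o+d*s[:,None])[:,:2]
def mask(c,kind):
    h=cv2.cvtColor(c["pixels"],cv2.COLOR_BGR2HSV);H,S,V=[h[...,i].astype(int) for i in range(3)]
    return {"green":(H>45)&(H<80)&(S>110)&(V>25),"red":((H<4)|(H>174))&(S>180)&(V>60),
      "blue":(H>112)&(H<128)&(S>150)&(V>60),"pale":(S<45)&(V>190)}[kind].astype(np.uint8)*255
def blobs(c,kind,z,amin=60,fill=True):
    m=mask(c,kind); cs,_=cv2.findContours(m,cv2.RETR_EXTERNAL,cv2.CHAIN_APPROX_NONE)
    out=[]
    for k in cs:
        if cv2.contourArea(k)<amin: continue
        hull=cv2.convexHull(k)
        w=ray(c,hull.reshape(-1,2),z).astype(np.float32)
        M=cv2.moments((w*1000).reshape(-1,1,2)); ctr=np.array([M["m10"],M["m01"]])/M["m00"]/1000
        ang=0.5*np.arctan2(2*M["mu11"],M["mu20"]-M["mu02"])
        r=cv2.minAreaRect(w*1000)
        px=hull.reshape(-1,2).mean(0)
        out.append((kind,px.round(0),ctr.round(4),round(ang,3),np.round(r[1],1)))
    return out
E
python3 - <<'E'
from h import *
for n in("top","side"):
    c=cam(n); print(n)
    for k,z in(("green",.011),("red",.011),("blue",.003),("pale",.003)):
        for b in blobs(c,k,z): print(*b)
c=cam("top"); p=c["pixels"]
cv2.imwrite("pics/crop.png",cv2.resize(p[90:300,40:400],None,fx=2.2,fy=2.2,interpolation=cv2.INTER_CUBIC))
E
```

```text
top
green [142. 228.] [0.4498 0.2717] -1.373 [30.1 33.3]
green [309. 174.] [ 0.5895 -0.1495] -0.916 [51.  51.6]
green [147. 171.] [0.5956 0.2637] -1.123 [40. 64.]
red [ 11. 171.] [0.6081 0.643 ] 0.142 [173.5  59.7]
pale [195. 220.] [0.4718 0.1357] -1.406 [25.2 27.8]
pale [348. 224.] [ 0.4596 -0.2509] 0.262 [79.6 37.5]
pale [255. 225.] [ 0.4623 -0.0147] 1.079 [82.8 82.8]
pale [366. 218.] [ 0.4781 -0.291 ] 0.592 [76.4 30. ]
pale [248. 167.] [0.6052 0.0083] 0.033 [82.9 81.6]
side
green [282. 283.] [0.452  0.2719] 1.5 [31.  32.5]
green [212. 276.] [0.5992 0.2632] -1.116 [39.8 65. ]
green [238. 165.] [ 0.5937 -0.1515] -0.036 [50.4 50.1]
red [220. 231.] [0.6045 0.1251] -1.392 [35.2 60.1]
red [240. 144.] [ 0.6026 -0.2652] 0.012 [49.1 46. ]
blue [284. 177.] [ 0.4659 -0.1171] 0.216 [82.4 80.2]
pale [276. 225.] [0.473 0.087] 0.666 [40.7 39.5]
pale [226. 202.] [0.6086 0.0113] 0.18 [89.3 85.3]
pale [158. 198.] [ 0.7911 -0.001 ] 0.131 [36.7 38. ]
pale [281. 200.] [ 0.4655 -0.0115] -0.297 [89.5 86.3]
pale [284. 148.] [ 0.4672 -0.2674] -0.478 [87.4 84.9]
```

View pics/crop.png

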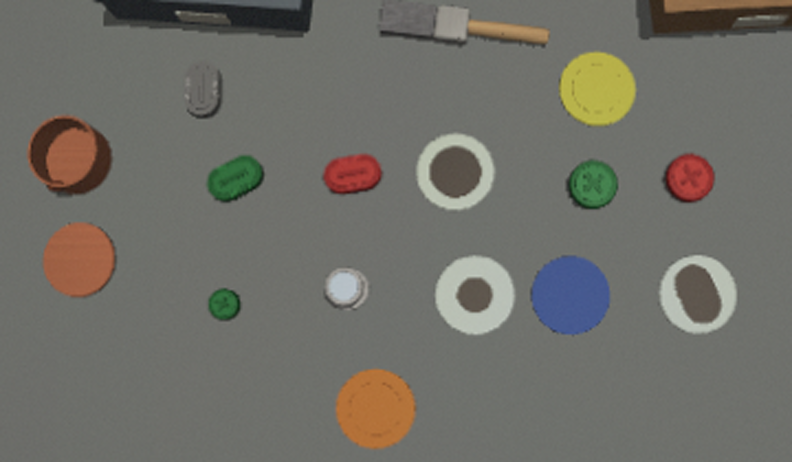

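```bash
cat >> h.py <<'E'
def cwh(c,k,z):
    w=ray(c,k.reshape(-1,2),z).astype(np.float32)*1000
    M=cv2.moments(w.reshape(-1,1,2)); 
    return (np.array([M["m10"],M["m01"]])/M["m00"]).round(1), round(0.5*np.arctan2(2*M["mu11"],M["mu20"]-M["mu02"]),3), np.round(cv2.minAreaRect(w)[1],1)
def mounts(c,z=.003):
    h=cv2.cvtColor(c["pixels"],cv2.COLOR_BGR2HSV)
    m=((h[...,1]<70)&(h[...,2]>135)).astype(np.uint8)*255
    cs,hi=cv2.findContours(m,cv2.RETR_CCOMP,cv2.CHAIN_APPROX_NONE)
    for i,k in enumerate(cs):
        if cv2.contourArea(k)>300 and (hi[0][i][3]>=0 or cv2.contourArea(k)<5000) or (hi[0][i][3]>=0 and cv2.contourArea(k)>60):
            print("hole" if hi[0][i][3]>=0 else "outer",k.reshape(-1,2).mean(0).round(),*cwh(c,k,z))
E
python3 - <<'E'
from h import *
for n in("top","side"):
    c=cam(n); print(n); mounts(c)
    h=cv2.cvtColor(c["pixels"],cv2.COLOR_BGR2HSV)
    if n=="top":
        for p in((299,224),(200,169),(354,171),(235,160),(197,221),(205,225)): print(p,h[p[1],p[0]])
E
```

```text
top
outer [248. 375.] [ 88.1 -15.3] 1.537 [ 37.7 214.5]
outer [357. 223.] [ 464.4 -271.3] -1.495 [89.5 89.6]
hole [357. 223.] [ 464.4 -271. ] 0.406 [73.4 48.6]
outer [255. 224.] [463.4 -14.2] 1.539 [87.9 87.8]
hole [255. 224.] [463.2 -14. ] 0.107 [42.5 40.8]
outer [246. 168.] [606.1   8.9] 1.343 [90.3 88.9]
hole [246. 168.] [605.7   9.1] 1.274 [61.9 61.8]
(299, 224) [112 128 143]
(200, 169) [  1 170 132]
(354, 171) [  0 166 146]
(235, 160) [ 42  26 193]
(197, 221) [104  19 198]
(205, 225) [ 18  16 163]
side
outer [485.  74.] [-279.5 -870.2] 1.21 [470.2 165.2]
hole [159. 297.] [699.2 323.5] 0.173 [69.3 39.6]
hole [281. 286.] [451.8 272.3] -1.487 [39.6 54.1]
hole [212. 279.] [598.8 263.3] -1.167 [47.7 90.6]
hole [276. 238.] [469.9 133. ] -1.535 [48.5 77.1]
hole [220. 234.] [604.4 124.9] -1.371 [45.2 94.4]
hole [334. 234.] [336.5 102.9] 1.404 [97.  95.7]
hole [ 63. 233.] [981.8 143.8] 1.512 [190.6  54.5]
hole [281. 201.] [465.9  -9.2] 1.422 [41.1 41. ]
hole [225. 204.] [608.3  13.3] -1.521 [62.9 60.4]
hole [100. 280.] [832.7 301.8] 1.291 [460.9 217.2]
hole [ 40. 184.] [1129.9  -37.6] -1
[... 265 characters left out ...]
7.5 51.8]
hole [240. 146.] [ 602.3 -265.8] -1.414 [61.3 97.6]
hole [ 14. 125.] [1382.  -356.7] -1.022 [ 25.6 121.5]
hole [ 48. 102.] [1343.4 -528.3] -1.138 [ 41.6 141.6]
hole [299. 113.] [ 427.5 -489. ] -1.41 [ 99.3 281. ]
hole [27. 97.] [1442.9 -563.2] -1.193 [ 36.6 123.2]
hole [40. 92.] [1410.5 -606.9] -1.125 [ 47.7 135.7]
hole [249. 107.] [ 585.9 -540.5] 1.437 [150.9 379.8]
hole [174.  67.] [ 946.5 -861.6] -1.305 [ 54.6 203.1]
hole [42. 69.] [1508.4 -825.3] -1.054 [ 46.7 306.4]
hole [147. 105.] [ 949.9 -528. ] -1.137 [ 243.6 1031.4]
hole [38. 48.] [ 1658.9 -1086. ] -1.083 [ 41.  258.8]
hole [58. 50.] [ 1553.  -1085.3] -1.22 [ 54.5 383.7]
hole [92. 37.] [ 1449. -1233.] -1.157 [ 33.1 249.4]
```

```bash
cat >> h.py <<'E'
from scipy.spatial.transform import Rotation as R
def go(x,y,z,yaw):
    s=robot.read_state(); Rc=R.from_rotvec(s["orientation"]); p=np.array(s["tool_pos"])
    Rt=R.from_rotvec([np.pi*np.cos(yaw/2),np.pi*np.sin(yaw/2),0])
    t=(Rc.inv()*Rt).as_rotvec()/.5
    d=np.array([x,y,z])-p
    dn=Rt.inv().apply(d)/.4
    print("t",round(s["t"],2),"pos",p.round(4),"open",round(s["opening"],4),"F",np.round(s["force"],1),"q6",round(s["q"][5],2))
    print("turn total",t.round(3),"rows",np.linalg.norm(t)/.24,"| slide total after turn",dn.round(4),"rows",np.linalg.norm(dn)/.1)
E
python3 -c "
from h import *
go(.5974,.2635,.30,.45)"
```

```text
t 0.4 pos [0.1372 0.5841 0.4046] open 0.0932 F [-0.5  0.3  0.4] q6 -0.09
turn total [0.00e+00 1.00e-03 1.78e+00] rows 7.416719394656733 | slide total after turn [0.6874 1.2221 0.2615] rows 14.263036093084049
```

Request:
arm_command --motion '[{"turn":[0,0,0.2225]},{"turn":[0,0,0.2225]},{"turn":[0,0,0.2225]},{"turn":[0,0,0.2225]},{"turn":[0,0,0.2225]}]' --gripper 75 --grip_force 12

```text
invalid input at $.motion[0]: expected keys slide, turn
```

Request:
arm_command --motion '[{"turn":[0,0,0.2225]},{"turn":[0,0,0.2225]},{"turn":[0,0,0.2225]},{"slide":[0.0458,0.0815,0.0174]},{"slide":[0.0458,0.0815,0.0174]}]'

```text
invalid input at $.motion[0]: expected keys slide, turn
```

Request:
arm_command --motion '[{"slide":[0.0458,0.0815,0.0174]},{"slide":[0.0458,0.0815,0.0174]},{"slide":[0.0458,0.0815,0.0174]},{"slide":[0.0458,0.0815,0.0174]},{"slide":[0.0458,0.0815,0.0174]}]'

```text
invalid input at $.motion[0]: expected keys slide, turn
```

Request:
arm_command --motion '[{"slide":[0.0458,0.0815,0.0174]},{"slide":[0.0458,0.0815,0.0174]},{"slide":[0.0458,0.0815,0.0174]},{"slide":[0.0458,0.0815,0.0174]},{"slide":[0.0458,0.0815,0.0174]}]'

```text
invalid input at $.motion[0]: expected keys slide, turn
```

```bash
python3 -c "
from h import *
go(.5974,.2635,.30,.45)
c=cam('wrist','w1')
for b in blobs(c,'green',.014,200): print(*b)
"
```

```text
t 0.4 pos [0.1372 0.5841 0.4046] open 0.0932 F [-0.5  0.3  0.4] q6 -0.09
turn total [0.00e+00 1.00e-03 1.78e+00] rows 7.416719394656733 | slide total after turn [0.6874 1.2221 0.2615] rows 14.263036093084049
```

View pics/w1.png

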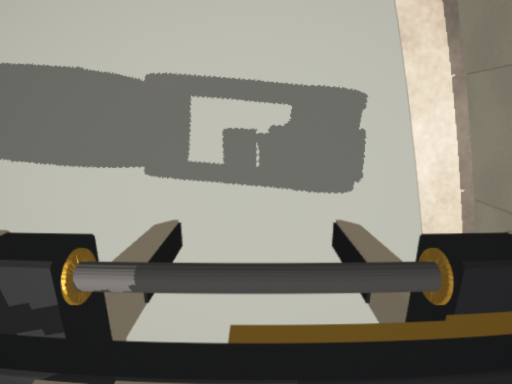

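Both keys are required in every row, so no move was made. Resending with both.

Request:
arm_command --motion '[{"slide":[0,0,0],"turn":[0,0,0.2225]},{"slide":[0,0,0],"turn":[0,0,0.2225]},{"slide":[0,0,0],"turn":[0,0,0.2225]},{"slide":[0,0,0],"turn":[0,0,0.2225]},{"slide":[0,0,0],"turn":[0,0,0.2225]}]' --gripper 75 --grip_force 12

```text
t: 0.87
tool_pos: [0.1372, 0.5841, 0.4048]
orientation: [-2.907, -1.192, -0.0]
force: [-0.7, -0.2, 0.3]
opening: 0.0706
```

Request:
arm_command --motion '[{"slide":[0,0,0],"turn":[0,0,0.2225]},{"slide":[0,0,0],"turn":[0,0,0.2225]},{"slide":[0,0,0],"turn":[0,0,0.2225]},{"slide":[0.0458,0.0815,0.0174],"turn":[0,0,0]},{"slide":[0.0458,0.0815,0.0174],"turn":[0,0,0]}]'

```text
t: 1.28
tool_pos: [0.1979, 0.5416, 0.3912]
orientation: [-3.06, -0.705, -0.001]
force: [1.3, 0.7, 0.3]
opening: 0.0697
```

Request:
arm_command --motion '[{"slide":[0.0458,0.0815,0.0174],"turn":[0,0,0]},{"slide":[0.0458,0.0815,0.0174],"turn":[0,0,0]},{"slide":[0.0458,0.0815,0.0174],"turn":[0,0,0]},{"slide":[0.0458,0.0815,0.0174],"turn":[0,0,0]},{"slide":[0.0458,0.0815,0.0174],"turn":[0,0,0]}]'

```text
t: 1.7
tool_pos: [0.3532, 0.4331, 0.3559]
orientation: [-3.062, -0.701, -0.001]
force: [0.2, 1.7, 0.4]
opening: 0.0697
```

Request:
arm_command --motion '[{"slide":[0.0458,0.0815,0.0174],"turn":[0,0,0]},{"slide":[0.0458,0.0815,0.0174],"turn":[0,0,0]},{"slide":[0.0458,0.0815,0.0174],"turn":[0,0,0]},{"slide":[0.0458,0.0815,0.0174],"turn":[0,0,0]},{"slide":[0.0458,0.0815,0.0174],"turn":[0,0,0]}]'

```text
t: 2.12
tool_pos: [0.5067, 0.3261, 0.3211]
orientation: [-3.062, -0.701, -0.001]
force: [0.6, 1.3, 0.1]
opening: 0.0698
```

```bash
python3 -c "
from h import *
go(.5974,.2635,.30,.45)
c=cam('wrist','w2')
for b in blobs(c,'green',.014,200): print(*b)
go(.5974,.2635,.30,.45)
"
```

```text
t 2.12 pos [0.5067 0.3261 0.3211] open 0.0698 F [0.6 1.3 0.1] q6 0.04
turn total [-0.    -0.001 -0.   ] rows 0.003841623807446676 | slide total after turn [0.1361 0.2396 0.0527] rows 2.80542935239724
green [303. 255.] [0.5881 0.2819] 0.471 [32.9 20.2]
green [190. 210.] [0.4557 0.2731] 0.885 [33.1 25.6]
t 2.17 pos [0.5108 0.3219 0.3195] open 0.0696 F [ 0.1 -5.1 -0.8] q6 0.03
turn total [ 0.007 -0.001 -0.007] rows 0.04027328872441393 | slide total after turn [0.1314 0.2256 0.0487] rows 2.655343827253535
```

View pics/w2.png

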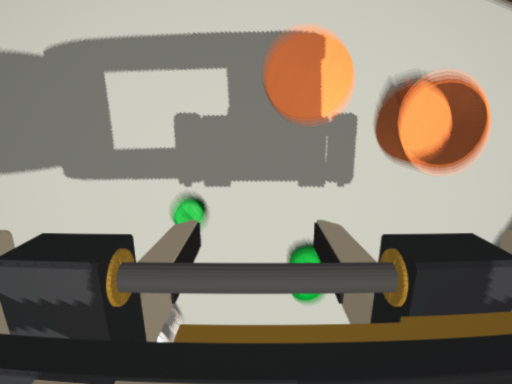

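Request:
arm_command --motion '[{"slide":[0.0458,0.0815,0.0174],"turn":[0,0,0]},{"slide":[0.0458,0.0815,0.0174],"turn":[0,0,0]},{"slide":[0.0458,0.0815,0.0174],"turn":[0,0,0]},{"slide":[0,0,0],"turn":[0,0,0]},{"slide":[0,0,0],"turn":[0,0,0]}]'

```text
t: 2.58
tool_pos: [0.5985, 0.2616, 0.2992]
orientation: [3.063, 0.696, -0.003]
force: [0.3, 0.6, -0.5]
opening: 0.0699
```

```bash
python3 -c "
from h import *
go(.5974,.2635,.191,.45)
"
```

```text
t 2.58 pos [0.5985 0.2616 0.2992] open 0.0699 F [ 0.3  0.6 -0.5] q6 -0.11
turn total [-0.     0.003 -0.006] rows 0.029977575305226066 | slide total after turn [-0.0004 -0.0054  0.2704] rows 2.7049633745333237
```

Request:
arm_command --motion '[{"slide":[0,-0.005,0.08],"turn":[0,0,0]},{"slide":[0,0,0.08],"turn":[0,0,0]},{"slide":[0,0,0.06],"turn":[0,0,0]},{"slide":[0,0,0.04],"turn":[0,0,0]},{"slide":[0,0,0.01],"turn":[0,0,0]}]'

```text
t: 3.0
tool_pos: [0.5939, 0.2657, 0.1886]
orientation: [3.062, 0.703, -0.009]
force: [-0.4, -0.5, -0.5]
opening: 0.0698
```

Request:
arm_command --motion '[{"slide":[0,0,0],"turn":[0,0,0]},{"slide":[0,0,0],"turn":[0,0,0]},{"slide":[0,0,0],"turn":[0,0,0]},{"slide":[0,0,0],"turn":[0,0,0]},{"slide":[0,0,0],"turn":[0,0,0]}]' --gripper 20

```text
t: 3.42
tool_pos: [0.5971, 0.2654, 0.1941]
orientation: [-3.062, -0.701, -0.004]
force: [0.3, 0.1, -0.4]
opening: 0.0415
```

Request:
arm_command --motion '[{"slide":[0,0,0],"turn":[0,0,0]},{"slide":[0,0,0],"turn":[0,0,0]},{"slide":[0,0,0],"turn":[0,0,0]},{"slide":[0,0,0],"turn":[0,0,0]},{"slide":[0,0,0],"turn":[0,0,0]}]'

```text
t: 3.83
tool_pos: [0.5971, 0.2654, 0.194]
orientation: [-3.062, -0.701, -0.003]
force: [-2.2, 0.3, 7.1]
opening: 0.04
```

```bash
python3 -c "
from h import *
go(.5974,.2635,.191,.45)
c=cam('side','s1'); cv2.imwrite('pics/s1.png',cv2.resize(c['pixels'][180:330,140:320],None,fx=4,fy=4))
for b in blobs(c,'green',.014,30): print(*b)
"
```

```text
t 3.83 pos [0.5971 0.2654 0.194 ] open 0.04 F [-2.2  0.3  7.1] q6 -0.11
turn total [ 0.    -0.004 -0.   ] rows 0.018429827829205256 | slide total after turn [-0.0014  0.0046  0.0074] rows 0.08828008410442334
green [281. 283.] [0.4528 0.2753] -1.524 [30.7 32.2]
green [213. 277.] [0.5977 0.2715] -1.213 [38.2 75.5]
green [238. 165.] [ 0.5934 -0.1472] -0.456 [50.9 50. ]
```

View pics/s1.png

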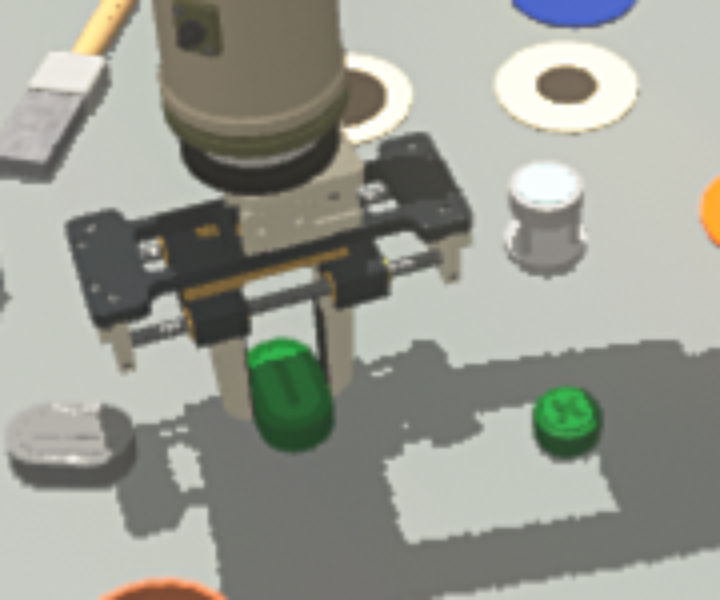

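Request:
arm_command --motion '[{"slide":[0,0,-0.03],"turn":[0,0,0]},{"slide":[0,0,-0.06],"turn":[0,0,0]},{"slide":[0,0,-0.07],"turn":[0,0,0]},{"slide":[0,0,-0.06],"turn":[0,0,0]},{"slide":[0,0,-0.04],"turn":[0,0,0]}]'

```text
t: 4.3
tool_pos: [0.5971, 0.2652, 0.3004]
orientation: [-3.062, -0.701, -0.006]
force: [0.8, 0.1, 0.2]
opening: 0.0398
```

Request:
arm_command --motion '[{"slide":[0,0,0],"turn":[0,0,0.15]},{"slide":[0,0,0],"turn":[0,0,0.21]},{"slide":[0,0,0],"turn":[0,0,0.21]},{"slide":[0,0,0],"turn":[0,0,0.21]},{"slide":[0,0,0],"turn":[0,0,0.21]}]'

```text
t: 4.72
tool_pos: [0.5965, 0.265, 0.2972]
orientation: [-3.141, 0.079, -0.0]
force: [0.6, 0.3, -1.3]
opening: 0.0399
```

Request:
arm_command --motion '[{"slide":[0,0,0],"turn":[0,0,0.22]},{"slide":[0,0,0],"turn":[0,0,0.22]},{"slide":[0,0,0],"turn":[0,0,0.22]},{"slide":[0,0,0],"turn":[0,0,0.22]},{"slide":[0,0,0],"turn":[0,0,0.22]}]'

```text
t: 5.13
tool_pos: [0.5965, 0.265, 0.2971]
orientation: [-3.001, 0.929, -0.0]
force: [0.5, -0.3, -0.6]
opening: 0.0398
```

Request:
arm_command --motion '[{"slide":[0,0,0],"turn":[0,0,0.22]},{"slide":[0,0,0],"turn":[0,0,0.22]},{"slide":[0,0,0],"turn":[0,0,0.22]},{"slide":[0,0,0],"turn":[0,0,0.22]},{"slide":[0,0,0],"turn":[0,0,0.22]}]'

```text
t: 5.55
tool_pos: [0.5965, 0.265, 0.2971]
orientation: [-2.636, 1.709, -0.0]
force: [-0.3, -0.1, -0.2]
opening: 0.04
```

```bash
python3 -c "
from h import *
go(.466,-.268,.26,-1.16)
c=cam('side'); cv2.imwrite('pics/s2.png',cv2.resize(c['pixels'][130:330,140:360],None,fx=3,fy=3))
go(.466,-.268,.26,-1.16)
"
```

```text
t 5.55 pos [0.5965 0.265  0.2971] open 0.04 F [-0.3 -0.1 -0.2] q6 1.49
turn total [-0.    -0.     0.019] rows 0.07879613373069773 | slide total after turn [1.0914 0.8311 0.0928] rows 13.749798326841066
t 5.6 pos [0.5965 0.265  0.2971] open 0.04 F [ 0.5  0.5 -0.6] q6 1.5
turn total [-0.001 -0.     0.002] rows 0.010437183215421895 | slide total after turn [1.0914 0.8312 0.0928] rows 13.74999128774411
```

View pics/s2.png

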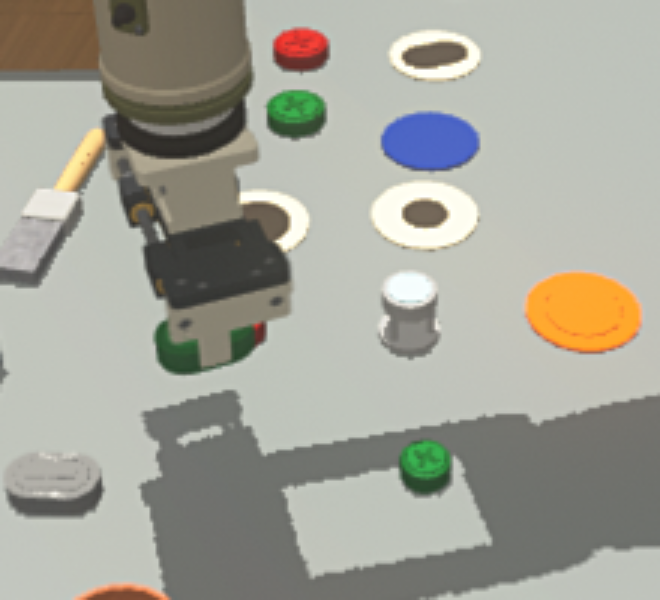

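Request:
arm_command --motion '[{"slide":[0.0728,0.0554,0.0062],"turn":[0,0,0]},{"slide":[0.0728,0.0554,0.0062],"turn":[0,0,0]},{"slide":[0.0728,0.0554,0.0062],"turn":[0,0,0]},{"slide":[0.0728,0.0554,0.0062],"turn":[0,0,0]},{"slide":[0.0728,0.0554,0.0062],"turn":[0,0,0]}]'

```text
t: 6.02
tool_pos: [0.555, 0.0853, 0.2845]
orientation: [-2.643, 1.697, -0.001]
force: [0.6, 0.1, -0.7]
opening: 0.0397
```

Request:
arm_command --motion '[{"slide":[0.0728,0.0554,0.0062],"turn":[0,0,0]},{"slide":[0.0728,0.0554,0.0062],"turn":[0,0,0]},{"slide":[0.0728,0.0554,0.0062],"turn":[0,0,0]},{"slide":[0.0728,0.0554,0.0062],"turn":[0,0,0]},{"slide":[0.0728,0.0554,0.0062],"turn":[0,0,0]}]'

```text
t: 6.43
tool_pos: [0.5143, -0.0932, 0.2723]
orientation: [-2.643, 1.698, -0.001]
force: [0.6, -0.2, -1.0]
opening: 0.04
```

Request:
arm_command --motion '[{"slide":[0.0728,0.0554,0.0062],"turn":[0,0,0]},{"slide":[0.0728,0.0554,0.0062],"turn":[0,0,0]},{"slide":[0.0728,0.0554,0.0062],"turn":[0,0,0]},{"slide":[0.0728,0.0554,0.0062],"turn":[0,0,0]},{"slide":[0.0728,0.0554,0.0062],"turn":[0,0,0]}]'

```text
t: 6.85
tool_pos: [0.4735, -0.2718, 0.2599]
orientation: [2.643, -1.698, 0.001]
force: [-0.4, 0.4, -1.0]
opening: 0.0402
```

Request:
arm_command --motion '[{"slide":[0,0,0],"turn":[0,0,0]},{"slide":[0,0,0],"turn":[0,0,0]},{"slide":[0,0,0],"turn":[0,0,0]},{"slide":[0,0,0],"turn":[0,0,0]},{"slide":[0,0,0],"turn":[0,0,0]}]'

```text
t: 7.27
tool_pos: [0.4746, -0.2687, 0.2593]
orientation: [-2.642, 1.699, -0.0]
force: [0.2, 0.5, 0.1]
opening: 0.04
```

```bash
python3 -c "
from h import *
go(.466,-.268,.1975,-1.16)
c=cam('side'); cv2.imwrite('pics/s3.png',cv2.resize(c['pixels'][60:260,140:360],None,fx=3,fy=3))
c=cam('top'); cv2.imwrite('pics/t3.png',cv2.resize(c['pixels'][130:330,240:460],None,fx=3,fy=3))
"
```

```text
t 7.27 pos [ 0.4746 -0.2687  0.2593] open 0.04 F [0.2 0.5 0.1] q6 0.53
turn total [-0.     0.     0.035] rows 0.1444099195118206 | slide total after turn [-0.0103  0.0191  0.1546] rows 1.5613653983537983
```

View pics/s3.png

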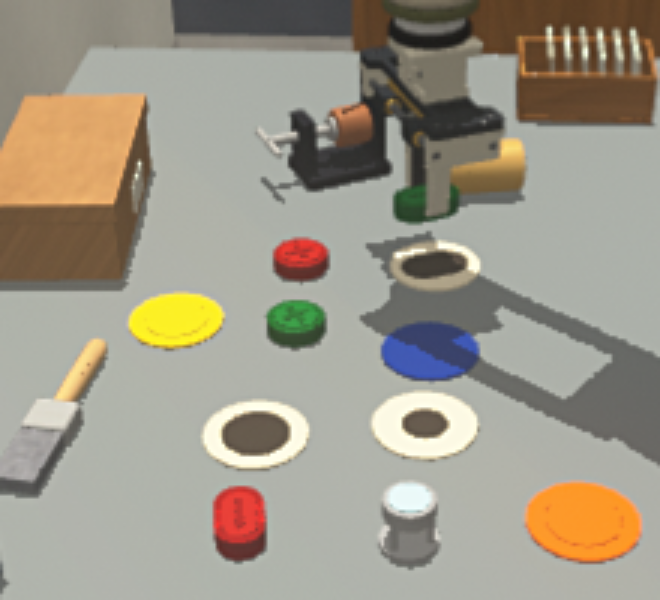

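Request:
arm_command --motion '[{"slide":[-0.0103,0.0191,0.02],"turn":[0,0,0.035]},{"slide":[0,0,0.05],"turn":[0,0,0]},{"slide":[0,0,0.04],"turn":[0,0,0]},{"slide":[0,0,0.02],"turn":[0,0,0]},{"slide":[0,0,0.01],"turn":[0,0,0]}]'

```text
t: 7.78
tool_pos: [0.4652, -0.2684, 0.2017]
orientation: [-2.626, 1.723, 0.004]
force: [-0.4, -0.0, 0.3]
opening: 0.0403
```

Request:
arm_command --motion '[{"slide":[0,0,0],"turn":[0,0,0]},{"slide":[0,0,0],"turn":[0,0,0]},{"slide":[0,0,0],"turn":[0,0,0]},{"slide":[0,0,0],"turn":[0,0,0]},{"slide":[0,0,0],"turn":[0,0,0]}]'

```text
t: 8.2
tool_pos: [0.4659, -0.2696, 0.204]
orientation: [2.626, -1.725, 0.002]
force: [0.4, 0.5, -0.7]
opening: 0.0399
```

```bash
python3 -c "
from h import *
go(.466,-.268,.1970,-1.16)
c=cam('side'); cv2.imwrite('pics/s4.png',cv2.resize(c['pixels'][100:200,220:360],None,fx=5,fy=5,interpolation=cv2.INTER_CUBIC))
"
```

```text
t 8.2 pos [ 0.4659 -0.2696  0.204 ] open 0.0399 F [ 0.4  0.5 -0.7] q6 0.54
turn total [-0.002 -0.003 -0.005] rows 0.023888648246941185 | slide total after turn [-0.0036 -0.0018  0.0175] rows 0.18001530580980157
```

View pics/s4.png

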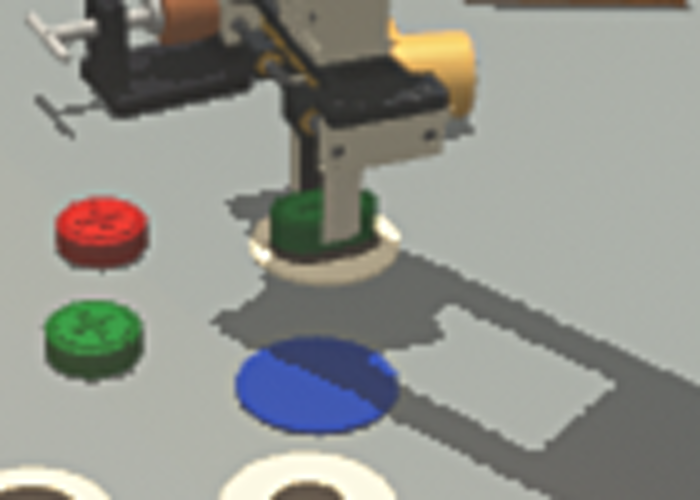

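Request:
arm_command --motion '[{"slide":[-0.0036,0,0.005],"turn":[0,0,0]},{"slide":[0,0,0.005],"turn":[0,0,0]},{"slide":[0,0,0.004],"turn":[0,0,0]},{"slide":[0,0,0.003],"turn":[0,0,0]},{"slide":[0,0,0],"turn":[0,0,0]}]'

```text
t: 8.67
tool_pos: [0.4651, -0.268, 0.1967]
orientation: [-2.626, 1.725, 0.0]
force: [-2.5, 1.9, 5.5]
opening: 0.0401
```

Request:
arm_command --motion '[{"slide":[0,0,0],"turn":[0,0,0]},{"slide":[0,0,0],"turn":[0,0,0]},{"slide":[0,0,0],"turn":[0,0,0]},{"slide":[0,0,0],"turn":[0,0,0]},{"slide":[0,0,0],"turn":[0,0,0]}]'

```text
t: 9.08
tool_pos: [0.465, -0.268, 0.1967]
orientation: [-2.626, 1.725, 0.0]
force: [-1.3, 2.2, 5.8]
opening: 0.0401
```

```bash
python3 -c "
from h import *
go(.466,-.268,.1970,-1.16)
c=cam('side'); cv2.imwrite('pics/s5.png',cv2.resize(c['pixels'][100:200,220:360],None,fx=5,fy=5,interpolation=cv2.INTER_CUBIC))
"
```

```text
t 9.08 pos [ 0.465  -0.268   0.1967] open 0.0401 F [-1.3  2.2  5.8] q6 0.54
turn total [ 0.     0.001 -0.005] rows 0.020428111886775468 | slide total after turn [ 0.0009 -0.0023 -0.0008] rows 0.025859233265511563
```

View pics/s5.png

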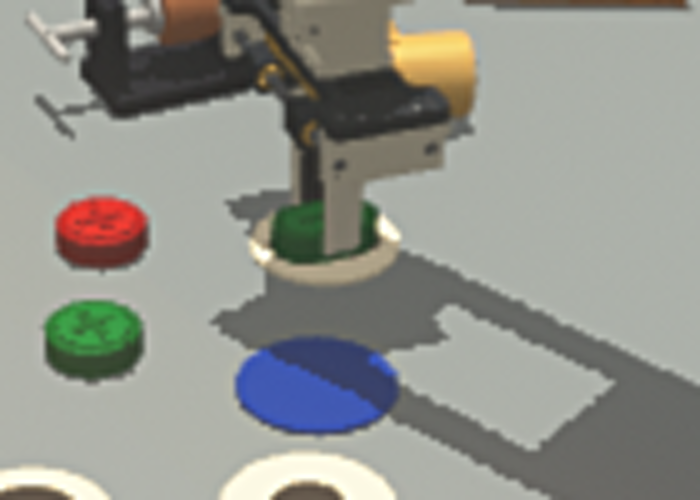

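Request:
arm_command --motion '[{"slide":[0,0,0],"turn":[0,0,0]},{"slide":[0,0,0],"turn":[0,0,0]},{"slide":[0,0,0],"turn":[0,0,0]},{"slide":[0,0,0],"turn":[0,0,0]},{"slide":[0,0,0],"turn":[0,0,0]}]' --gripper 70

```text
t: 9.55
tool_pos: [0.4649, -0.268, 0.1962]
orientation: [2.626, -1.725, -0.0]
force: [0.4, 1.4, 1.2]
opening: 0.064
```

Request:
arm_command --motion '[{"slide":[0,0,-0.03],"turn":[0,0,0]},{"slide":[0,0,-0.06],"turn":[0,0,0]},{"slide":[0,0,-0.07],"turn":[0,0,0]},{"slide":[0,0,-0.06],"turn":[0,0,0]},{"slide":[0,0,-0.02],"turn":[0,0,0]}]'

```text
t: 9.97
tool_pos: [0.4661, -0.2689, 0.2977]
orientation: [2.626, -1.725, 0.01]
force: [0.3, -0.3, 1.1]
opening: 0.0651
```

```bash
python3 -c "
from h import *
c=cam('side'); cv2.imwrite('pics/s6.png',cv2.resize(c['pixels'][100:200,220:360],None,fx=5,fy=5,interpolation=cv2.INTER_CUBIC))
for b in blobs(c,'green',.014,30): print(*b)
for b in blobs(c,'pale',.003,300): print(*b)
go(.5915,-.1505,.26,0.0)
"
```

```text
green [282. 283.] [0.452  0.2746] 1.466 [30.9 32.4]
green [238. 165.] [ 0.5931 -0.1472] 0.026 [50.2 49.9]
green [285. 143.] [ 0.4669 -0.2766] 0.323 [61.9 26.7]
pale [226. 202.] [0.6089 0.0111] -0.053 [89.7 85.3]
pale [281. 199.] [ 0.466  -0.0115] -0.201 [89.2 88.4]
t 10.02 pos [ 0.4663 -0.2689  0.2977] open 0.0653 F [ 0.8 -0.4  0.5] q6 0.54
turn total [ 1.000e-03 -1.600e-02 -2.325e+00] rows 9.686732149953116 | slide total after turn [ 0.313  -0.2961  0.0942] rows 4.410268661647753
```

View pics/s6.png

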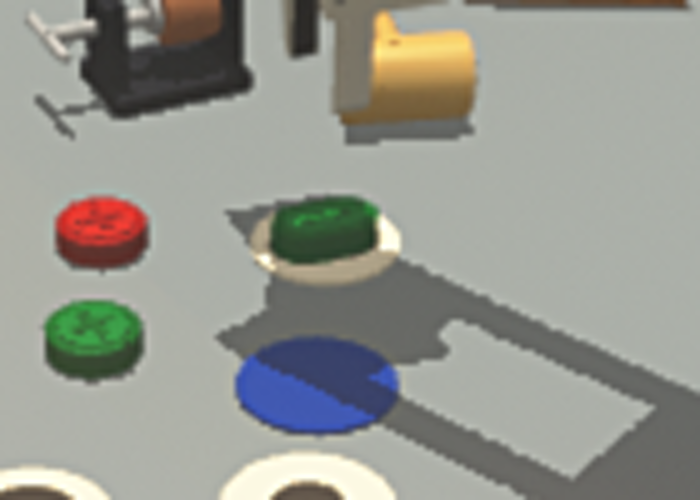

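Request:
arm_command --motion '[{"slide":[0,0,0],"turn":[0,0,-0.2325]},{"slide":[0,0,0],"turn":[0,0,-0.2325]},{"slide":[0,0,0],"turn":[0,0,-0.2325]},{"slide":[0,0,0],"turn":[0,0,-0.2325]},{"slide":[0,0,0],"turn":[0,0,-0.2325]}]' --gripper 88

```text
t: 10.43
tool_pos: [0.4646, -0.2678, 0.2911]
orientation: [-3.012, 0.891, 0.003]
force: [0.1, -0.4, 0.7]
opening: 0.0816
```

Request:
arm_command --motion '[{"slide":[0,0,0],"turn":[0,0,-0.2325]},{"slide":[0,0,0],"turn":[0,0,-0.2325]},{"slide":[0,0,0],"turn":[0,0,-0.2325]},{"slide":[0,0,0],"turn":[0,0,-0.2325]},{"slide":[0,0,0],"turn":[0,0,-0.2325]}]'

```text
t: 10.85
tool_pos: [0.4646, -0.2678, 0.2911]
orientation: [-3.141, -0.009, 0.002]
force: [-0.8, 0.1, 0.0]
opening: 0.0816
```

Request:
arm_command --motion '[{"slide":[0.0626,-0.0592,0.0188],"turn":[0,0,0]},{"slide":[0.0626,-0.0592,0.0188],"turn":[0,0,0]},{"slide":[0.0626,-0.0592,0.0188],"turn":[0,0,0]},{"slide":[0.0626,-0.0592,0.0188],"turn":[0,0,0]},{"slide":[0.0626,-0.0592,0.0188],"turn":[0,0,0]}]'

```text
t: 11.27
tool_pos: [0.5907, -0.1483, 0.2532]
orientation: [-3.141, 0.001, 0.002]
force: [-0.1, -0.4, 0.8]
opening: 0.082
```

Request:
arm_command --motion '[{"slide":[0,0,0],"turn":[0,0,0]},{"slide":[0,0,0],"turn":[0,0,0]},{"slide":[0,0,0],"turn":[0,0,0]},{"slide":[0,0,0],"turn":[0,0,0]},{"slide":[0,0,0],"turn":[0,0,0]}]'

```text
t: 11.68
tool_pos: [0.5896, -0.1507, 0.2549]
orientation: [3.141, -0.002, 0.0]
force: [-0.6, -0.1, -0.3]
opening: 0.0817
```

```bash
python3 -c "
from h import *
go(.5915,-.1505,.193,0.0)
c=cam('top'); cv2.imwrite('pics/t7.png',cv2.resize(c['pixels'][130:280,220:460],None,fx=3,fy=3))
for b in blobs(c,'green',.014,30): print(*b)
mounts(c)
c=cam('wrist','w7')
for b in blobs(c,'green',.014,300): print(*b)
"
```

```text
t 11.68 pos [ 0.5896 -0.1507  0.2549] open 0.0817 F [-0.6 -0.1 -0.3] q6 -0.33
turn total [ 0.001 -0.    -0.003] rows 0.012089630631738181 | slide total after turn [ 0.0048 -0.0004  0.1547] rows 1.5482021703866429
green [142. 228.] [0.4493 0.2707] 1.519 [30.1 33.3]
outer [258. 225.] [460.  -22.6] -0.361 [51.5 90.4]
outer [243. 166.] [611.   19.8] -0.382 [72.4 91.2]
outer [375. 188.] [ 534.1 -315.7] -0.257 [ 32.3 399.6]
outer [368. 186.] [ 559.5 -302. ] -0.276 [ 15.1 398.6]
outer [349. 119.] [ 737.1 -259.9] 1.232 [145.6  92. ]
outer [309. 185.] [ 522.6 -161.8] 0.083 [181.4 397.9]
outer [295. 161.] [ 625.7 -115. ] -0.327 [ 12.8 401.3]
green [257. 204.] [ 0.5927 -0.1491] 1.564 [54.  56.5]
```

View pics/t7.png

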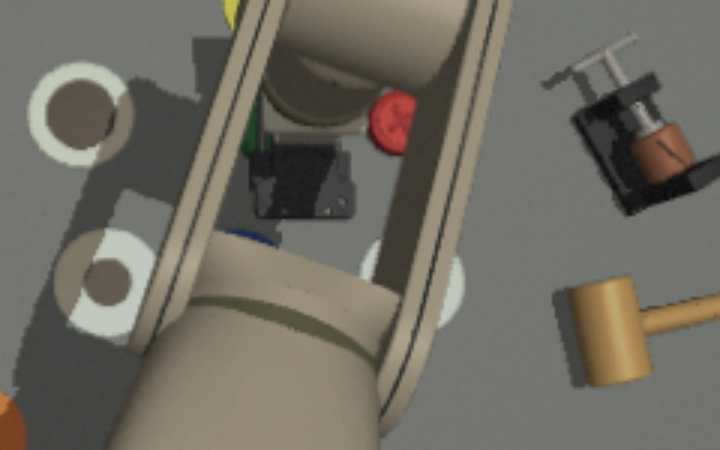

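View pics/w7.png

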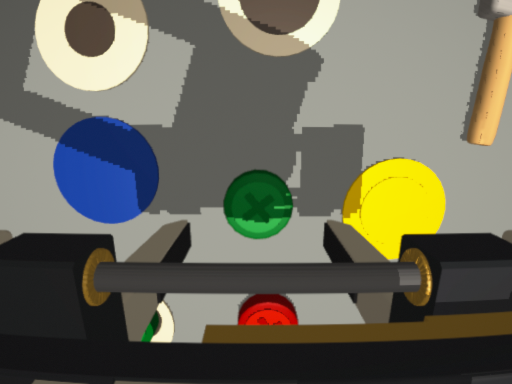

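Request:
arm_command --motion '[{"slide":[0.0055,0,0.03],"turn":[0,0,0]},{"slide":[0,0,0.05],"turn":[0,0,0]},{"slide":[0,0,0.045],"turn":[0,0,0]},{"slide":[0,0,0.025],"turn":[0,0,0]},{"slide":[0,0,0.01],"turn":[0,0,0]}]'

```text
t: 12.2
tool_pos: [0.5911, -0.1495, 0.1878]
orientation: [-3.14, 0.001, 0.006]
force: [-0.5, 0.0, -0.8]
opening: 0.0821
```

Request:
arm_command --motion '[{"slide":[0,0,0],"turn":[0,0,0]},{"slide":[0,0,0],"turn":[0,0,0]},{"slide":[0,0,0],"turn":[0,0,0]},{"slide":[0,0,0],"turn":[0,0,0]},{"slide":[0,0,0],"turn":[0,0,0]}]' --gripper 40

```text
t: 12.62
tool_pos: [0.5929, -0.1499, 0.192]
orientation: [3.141, 0.0, 0.003]
force: [-0.4, 0.0, 2.3]
opening: 0.0555
```

Request:
arm_command --motion '[{"slide":[0,0,0],"turn":[0,0,0]},{"slide":[0,0,0],"turn":[0,0,0]},{"slide":[0,0,0],"turn":[0,0,0]},{"slide":[0,0,0],"turn":[0,0,0]},{"slide":[0,0,0],"turn":[0,0,0]}]'

```text
t: 13.03
tool_pos: [0.5929, -0.1499, 0.1919]
orientation: [3.141, 0.0, 0.003]
force: [-0.8, 0.9, 6.2]
opening: 0.0554
```

```bash
python3 -c "
from h import *
go(.607,.011,.25,0.0)
"
```

```text
t 13.03 pos [ 0.5929 -0.1499  0.1919] open 0.0554 F [-0.8  0.9  6.2] q6 -0.33
turn total [ 0.001 -0.004  0.   ] rows 0.015766313236758506 | slide total after turn [ 0.0352 -0.4022 -0.1452] rows 4.290078372024568
```

Request:
arm_command --motion '[{"slide":[0,0,-0.03],"turn":[0,0,0]},{"slide":[0,0,-0.05],"turn":[0,0,0]},{"slide":[0,0,-0.05],"turn":[0,0,0]},{"slide":[0,0,-0.03],"turn":[0,0,0]},{"slide":[0,0,0],"turn":[0,0,0]}]'

```text
t: 13.45
tool_pos: [0.5937, -0.1501, 0.2589]
orientation: [3.14, 0.0, 0.009]
force: [0.1, 0.4, 0.8]
opening: 0.0556
```

Request:
arm_command --motion '[{"slide":[0.007,-0.08,0],"turn":[0,0,0]},{"slide":[0.007,-0.08,0],"turn":[0,0,0]},{"slide":[0.007,-0.08,0],"turn":[0,0,0]},{"slide":[0.007,-0.08,0],"turn":[0,0,0]},{"slide":[0.007,-0.08,0],"turn":[0,0,0]}]'

```text
t: 13.87
tool_pos: [0.6058, 0.0117, 0.2536]
orientation: [-3.141, 0.001, 0.002]
force: [0.7, 0.3, -0.0]
opening: 0.0557
```

Request:
arm_command --motion '[{"slide":[0,0,0],"turn":[0,0,0]},{"slide":[0,0,0],"turn":[0,0,0]},{"slide":[0,0,0],"turn":[0,0,0]},{"slide":[0,0,0],"turn":[0,0,0]},{"slide":[0,0,0],"turn":[0,0,0]}]'

```text
t: 14.28
tool_pos: [0.6063, 0.0091, 0.2544]
orientation: [3.141, -0.002, -0.001]
force: [-0.3, 0.5, -0.8]
opening: 0.0555
```

```bash
python3 -c "
from h import *
go(.607,.011,.195,0.0)
c=cam('wrist','w8')
"
```

```text
t 14.28 pos [0.6063 0.0091 0.2544] open 0.0555 F [-0.3  0.5 -0.8] q6 -0.07
turn total [ 0.     0.001 -0.003] rows 0.0129884220883653 | slide total after turn [ 0.0019 -0.0046  0.1486] rows 1.4863457671411202
```

View pics/w8.png

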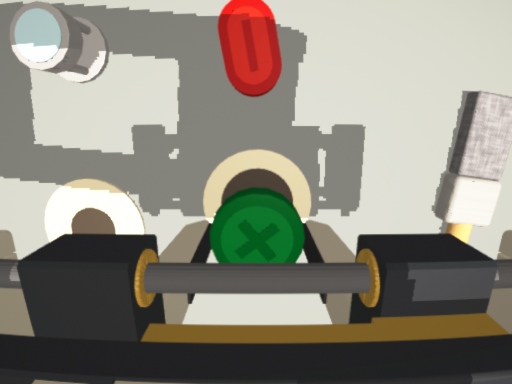

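Request:
arm_command --motion '[{"slide":[0.002,-0.0046,0.04],"turn":[0,0,0]},{"slide":[0,0,0.05],"turn":[0,0,0]},{"slide":[0,0,0.035],"turn":[0,0,0]},{"slide":[0,0,0.01],"turn":[0,0,0]},{"slide":[0,0,0.005],"turn":[0,0,0]}]'

```text
t: 14.75
tool_pos: [0.6064, 0.0117, 0.1972]
orientation: [-3.141, 0.001, 0.005]
force: [-0.1, 0.5, -1.2]
opening: 0.0558
```

Request:
arm_command --motion '[{"slide":[0,0,0.003],"turn":[0,0,0]},{"slide":[0,0,0.002],"turn":[0,0,0]},{"slide":[0,0,0],"turn":[0,0,0]},{"slide":[0,0,0],"turn":[0,0,0]},{"slide":[0,0,0],"turn":[0,0,0]}]'

```text
t: 15.17
tool_pos: [0.6075, 0.0122, 0.1975]
orientation: [3.142, 0.0, 0.002]
force: [0.1, 0.1, -0.5]
opening: 0.0555
```

```bash
python3 -c "
from h import *
go(.607,.011,.195,0.0)
c=cam('side'); cv2.imwrite('pics/s9.png',cv2.resize(c['pixels'][150:250,160:300],None,fx=5,fy=5,interpolation=cv2.INTER_CUBIC))
"
```

```text
t 15.17 pos [0.6075 0.0122 0.1975] open 0.0555 F [ 0.1  0.1 -0.5] q6 -0.06
turn total [ 0.    -0.002  0.   ] rows 0.010462043160390512 | slide total after turn [-0.0013  0.003   0.0063] rows 0.07127565225031646
```

View pics/s9.png

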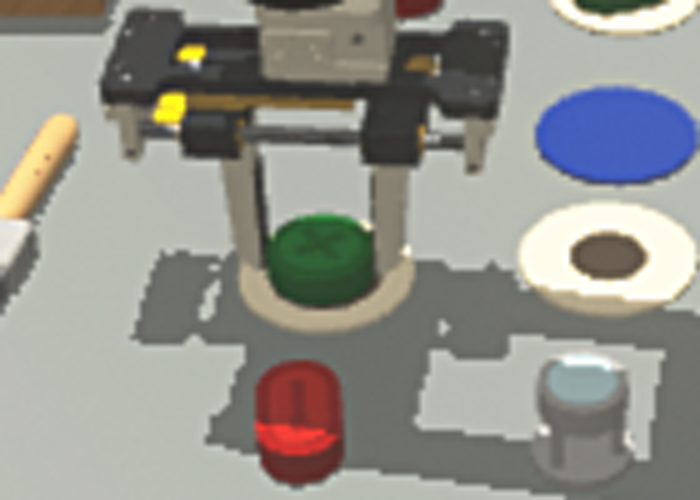

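Centred with about 2.5 mm left to go. I'll lower it the rest of the way and release.

Request:
arm_command --motion '[{"slide":[0,0,0.003],"turn":[0,0,0]},{"slide":[0,0,0.003],"turn":[0,0,0]},{"slide":[0,0,0.001],"turn":[0,0,0]},{"slide":[0,0,0],"turn":[0,0,0]},{"slide":[0,0,0],"turn":[0,0,0]}]'

```text
t: 15.63
tool_pos: [0.6074, 0.0122, 0.1948]
orientation: [3.142, 0.0, 0.001]
force: [-2.5, 0.0, 6.6]
opening: 0.0552
```

Request:
arm_command --motion '[{"slide":[0,0,0],"turn":[0,0,0]},{"slide":[0,0,0],"turn":[0,0,0]},{"slide":[0,0,0],"turn":[0,0,0]},{"slide":[0,0,0],"turn":[0,0,0]},{"slide":[0,0,0],"turn":[0,0,0]}]'

```text
t: 16.05
tool_pos: [0.6074, 0.0122, 0.1948]
orientation: [3.142, 0.0, 0.001]
force: [-2.8, 0.9, 5.9]
opening: 0.056
```

Request:
arm_command --motion '[{"slide":[0,0,0],"turn":[0,0,0]},{"slide":[0,0,0],"turn":[0,0,0]},{"slide":[0,0,0],"turn":[0,0,0]},{"slide":[0,0,0],"turn":[0,0,0]},{"slide":[0,0,0],"turn":[0,0,0]}]' --gripper 85

```text
t: 16.47
tool_pos: [0.6071, 0.0121, 0.1937]
orientation: [3.142, -0.0, -0.0]
force: [-0.9, -0.6, 0.0]
opening: 0.0782
```

Request:
arm_command --motion '[{"slide":[0,0,-0.03],"turn":[0,0,0]},{"slide":[0,0,-0.06],"turn":[0,0,0]},{"slide":[0,0,-0.07],"turn":[0,0,0]},{"slide":[0,0,-0.05],"turn":[0,0,0]},{"slide":[0,0,0],"turn":[0,0,0]}]'

```text
t: 16.88
tool_pos: [0.6092, 0.0121, 0.2848]
orientation: [3.141, 0.0, 0.014]
force: [0.4, 0.2, 0.7]
opening: 0.079
```

```bash
python3 -c "
from h import *
go(.452,.272,.25,0.0)
c=cam('side'); cv2.imwrite('pics/s10.png',cv2.resize(c['pixels'][130:250,160:320],None,fx=4,fy=4,interpolation=cv2.INTER_CUBIC))
"
```

```text
t 16.88 pos [0.6092 0.0121 0.2848] open 0.079 F [0.4 0.2 0.7] q6 -0.06
turn total [ 0.001 -0.018  0.   ] rows 0.07639466432827426 | slide total after turn [-0.3931 -0.6498  0.087 ] rows 7.644440477858488
```

View pics/s10.png

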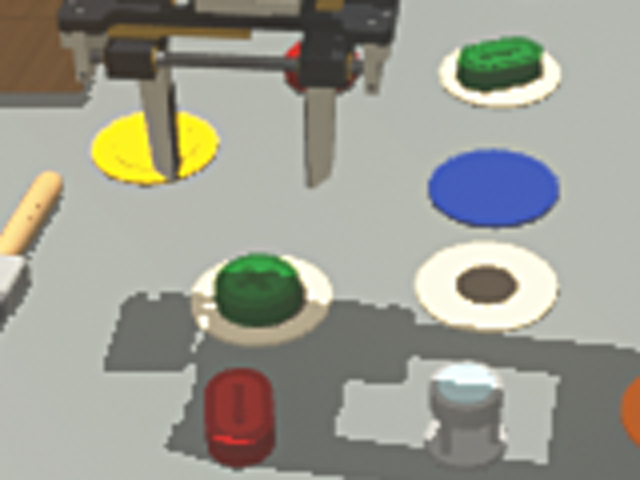

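Request:
arm_command --motion '[{"slide":[-0.0393,-0.065,0.004],"turn":[0,0,0]},{"slide":[-0.0393,-0.065,0.004],"turn":[0,0,0]},{"slide":[-0.0393,-0.065,0.004],"turn":[0,0,0]},{"slide":[-0.0393,-0.065,0.004],"turn":[0,0,0]},{"slide":[-0.0393,-0.065,0.004],"turn":[0,0,0]}]' --gripper 70

```text
t: 17.35
tool_pos: [0.5272, 0.143, 0.2689]
orientation: [3.141, -0.001, -0.003]
force: [-0.4, 0.4, 0.1]
opening: 0.0651
```

Request:
arm_command --motion '[{"slide":[-0.0393,-0.065,0.014],"turn":[0,0,0]},{"slide":[-0.0393,-0.065,0.014],"turn":[0,0,0]},{"slide":[-0.0393,-0.065,0.014],"turn":[0,0,0]},{"slide":[-0.0393,-0.065,0.014],"turn":[0,0,0]},{"slide":[-0.0393,-0.065,0.014],"turn":[0,0,0]}]'

```text
t: 17.77
tool_pos: [0.4485, 0.273, 0.2409]
orientation: [3.141, -0.0, -0.002]
force: [0.6, -0.4, -0.0]
opening: 0.0655
```

Request:
arm_command --motion '[{"slide":[0,0,0],"turn":[0,0,0]},{"slide":[0,0,0],"turn":[0,0,0]},{"slide":[0,0,0],"turn":[0,0,0]},{"slide":[0,0,0],"turn":[0,0,0]},{"slide":[0,0,0],"turn":[0,0,0]}]'

```text
t: 18.18
tool_pos: [0.4507, 0.2713, 0.2421]
orientation: [3.141, -0.002, 0.001]
force: [-0.0, 0.5, 0.4]
opening: 0.0651
```

```bash
python3 -c "
from h import *
c=cam('wrist','w11')
for b in blobs(c,'green',.014,100): print(*b)
c=cam('top','t11'); 
for b in blobs(c,'green',.017,30): print(*b)
mounts(c)
go(.452,.272,.192,0.0)
"
```

```text
green [255. 205.] [0.4521 0.2731] -1.553 [36.1 34.7]
green [145. 227.] [0.4493 0.2621] 0.032 [30.1 15.2]
green [358. 223.] [ 0.4643 -0.268 ] 0.386 [60.2 40.1]
green [245. 167.] [0.6056 0.0123] 0.127 [51.2 50.4]
outer [250. 376.] [86.5 -0.5] -1.569 [ 37.9 214.5]
outer [123. 362.] [111.7 319.7] 0.599 [134.  132.8]
outer [ 52. 282.] [299.  502.9] 0.303 [388.8  18.7]
outer [357. 223.] [ 464.4 -271.2] 1.445 [90.4 88.8]
hole [357. 223.] [ 464.7 -269.9] 0.433 [73.3 49.8]
outer [256. 224.] [463.4 -14.4] -1.481 [87.9 87.8]
hole [255. 224.] [463.1 -13.9] 0.07 [42.5 40.8]
outer [ 58. 279.] [311.5 488.5] 0.306 [385.9  19.3]
outer [104. 261.] [418.8 407.1] 0.41 [393.3 180. ]
outer [126. 248.] [391.3 309.4] 0.364 [391.4  17.4]
outer [246. 168.] [606.    8.8] 0.774 [90.7 89.2]
hole [246. 167.] [606.6  10.4] 0.937 [65.5 63.7]
t 18.28 pos [0.4506 0.2714 0.2421] open 0.0647 F [ 0.8 -0.5 -0.3] q6 0.45
turn total [-0.    -0.001 -0.003] rows 0.012737313753082707 | slide total after turn [ 0.0035 -0.0015  0.1253] rows 1.2536413169786589
```

View pics/t11.png

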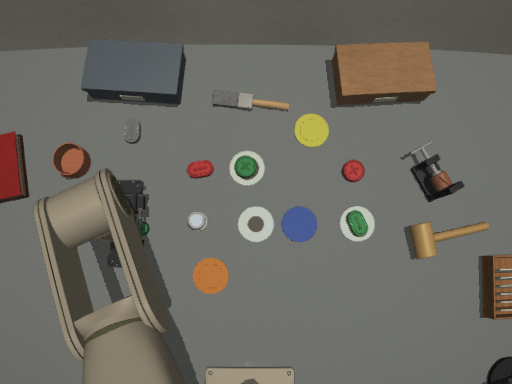

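Top view: large seal on its mount (245,167) and oval on its mount (358,223), each within 4 mm of centre. Now the small seal.

Request:
arm_command --motion '[{"slide":[0.0035,-0.003,0.03],"turn":[0,0,0]},{"slide":[0,0,0.045],"turn":[0,0,0]},{"slide":[0,0,0.03],"turn":[0,0,0]},{"slide":[0,0,0.015],"turn":[0,0,0]},{"slide":[0,0,0.008],"turn":[0,0,0]}]'

```text
t: 18.7
tool_pos: [0.4507, 0.2729, 0.1888]
orientation: [3.14, -0.0, -0.004]
force: [0.7, 0.2, 0.2]
opening: 0.0649
```

Request:
arm_command --motion '[{"slide":[0,0,0],"turn":[0,0,0]},{"slide":[0,0,0],"turn":[0,0,0]},{"slide":[0,0,0],"turn":[0,0,0]},{"slide":[0,0,0],"turn":[0,0,0]},{"slide":[0,0,0],"turn":[0,0,0]}]' --gripper 20

```text
t: 19.12
tool_pos: [0.4517, 0.2735, 0.1914]
orientation: [-3.141, -0.0, -0.002]
force: [-0.9, 0.1, -0.2]
opening: 0.0364
```

Request:
arm_command --motion '[{"slide":[0,0,0],"turn":[0,0,0]},{"slide":[0,0,0],"turn":[0,0,0]},{"slide":[0,0,0],"turn":[0,0,0]},{"slide":[0,0,0],"turn":[0,0,0]},{"slide":[0,0,0],"turn":[0,0,0]}]'

```text
t: 19.53
tool_pos: [0.4517, 0.2736, 0.1914]
orientation: [-3.141, -0.0, -0.002]
force: [-0.8, -1.2, 5.4]
opening: 0.0357
```

Request:
arm_command --motion '[{"slide":[0,0,-0.04],"turn":[0,0,0]},{"slide":[0,0,-0.06],"turn":[0,0,0]},{"slide":[0,0,-0.07],"turn":[0,0,0]},{"slide":[0,0,-0.05],"turn":[0,0,0]},{"slide":[0,0,0],"turn":[0,0,0]}]'

```text
t: 19.95
tool_pos: [0.453, 0.2742, 0.2837]
orientation: [-3.138, -0.0, -0.01]
force: [0.7, 0.1, 0.7]
opening: 0.036
```

```bash
python3 -c "
from h import *
c=cam('side'); cv2.imwrite('pics/s12.png',cv2.resize(c['pixels'][180:330,200:380],None,fx=4,fy=4))
go(.4645,-.012,.27,0.0)
"
```

```text
t 20.0 pos [0.4523 0.2738 0.2813] open 0.0355 F [ 0.5  0.5 -0.3] q6 0.45
turn total [-0.004 -0.009  0.   ] rows 0.0413370789116714 | slide total after turn [0.0304 0.7146 0.0282] rows 7.158053505145894
```

View pics/s12.png

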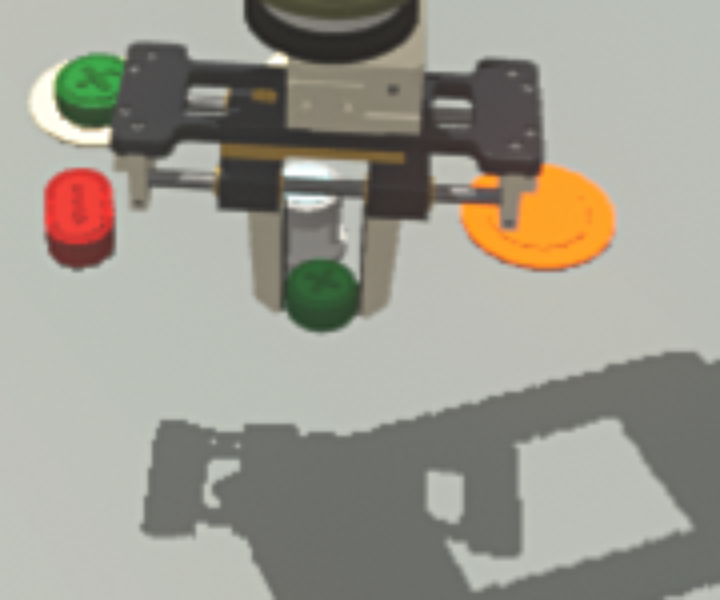

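Request:
arm_command --motion '[{"slide":[0.003,0.0715,0],"turn":[0,0,0]},{"slide":[0.003,0.0715,0],"turn":[0,0,0]},{"slide":[0.003,0.0715,0],"turn":[0,0,0]},{"slide":[0.003,0.0715,0],"turn":[0,0,0]},{"slide":[0.003,0.0715,0],"turn":[0,0,0]}]'

```text
t: 20.42
tool_pos: [0.4564, 0.1291, 0.2768]
orientation: [3.141, 0.001, -0.004]
force: [0.1, -0.2, -0.1]
opening: 0.0356
```

Request:
arm_command --motion '[{"slide":[0.003,0.0715,0],"turn":[0,0,0]},{"slide":[0.003,0.0715,0.005],"turn":[0,0,0]},{"slide":[0.003,0.0715,0.02],"turn":[0,0,0]},{"slide":[0.003,0.0715,0.02],"turn":[0,0,0]},{"slide":[0.003,0.0715,0.02],"turn":[0,0,0]}]'

```text
t: 20.83
tool_pos: [0.4624, -0.0139, 0.2508]
orientation: [-3.141, -0.0, 0.003]
force: [0.1, 0.2, 0.2]
opening: 0.0356
```

Request:
arm_command --motion '[{"slide":[0,0,0],"turn":[0,0,0]},{"slide":[0,0,0],"turn":[0,0,0]},{"slide":[0,0,0],"turn":[0,0,0]},{"slide":[0,0,0],"turn":[0,0,0]},{"slide":[0,0,0],"turn":[0,0,0]}]'

```text
t: 21.25
tool_pos: [0.4634, -0.0116, 0.2527]
orientation: [-3.141, -0.002, 0.0]
force: [-0.6, 0.1, -0.5]
opening: 0.0355
```

```bash
python3 -c "
from h import *
go(.4645,-.012,.1945,0.0)
"
```

```text
t 21.25 pos [ 0.4634 -0.0116  0.2527] open 0.0355 F [-0.6  0.1 -0.5] q6 -0.14
turn total [-0.     0.     0.003] rows 0.012622937023224277 | slide total after turn [0.0028 0.0009 0.1455] rows 1.455425749788587
```

Request:
arm_command --motion '[{"slide":[0.002,0.001,0.04],"turn":[0,0,0]},{"slide":[0,0,0.05],"turn":[0,0,0]},{"slide":[0,0,0.035],"turn":[0,0,0]},{"slide":[0,0,0.01],"turn":[0,0,0]},{"slide":[0,0,0.003],"turn":[0,0,0]}]'

```text
t: 21.67
tool_pos: [0.4636, -0.0122, 0.1966]
orientation: [-3.141, -0.002, 0.003]
force: [-0.3, 1.0, 0.5]
opening: 0.0358
```

Request:
arm_command --motion '[{"slide":[0,0,0.002],"turn":[0,0,0]},{"slide":[0,0,0.002],"turn":[0,0,0]},{"slide":[0,0,0],"turn":[0,0,0]},{"slide":[0,0,0],"turn":[0,0,0]},{"slide":[0,0,0],"turn":[0,0,0]}]'

```text
t: 22.08
tool_pos: [0.4645, -0.0131, 0.1966]
orientation: [3.141, -0.0, 0.002]
force: [-0.8, -0.1, -0.5]
opening: 0.0357
```

```bash
python3 -c "
from h import *
go(.4645,-.012,.1945,0.0)
c=cam('side'); cv2.imwrite('pics/s13.png',cv2.resize(c['pixels'][150:250,220:360],None,fx=5,fy=5,interpolation=cv2.INTER_CUBIC))
"
```

```text
t 22.08 pos [ 0.4645 -0.0131  0.1966] open 0.0357 F [-0.8 -0.1 -0.5] q6 -0.14
turn total [ 0.    -0.002 -0.   ] rows 0.009607810314384447 | slide total after turn [-0.     -0.0027  0.0052] rows 0.05857473054327977
```

View pics/s13.png

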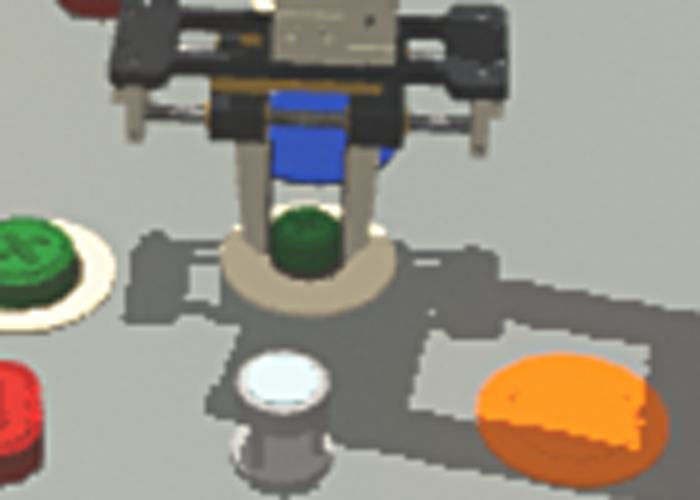

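Request:
arm_command --motion '[{"slide":[0,-0.0025,0.003],"turn":[0,0,0]},{"slide":[0,0,0.002],"turn":[0,0,0]},{"slide":[0,0,0.001],"turn":[0,0,0]},{"slide":[0,0,0],"turn":[0,0,0]},{"slide":[0,0,0],"turn":[0,0,0]}]'

```text
t: 22.55
tool_pos: [0.4644, -0.012, 0.1943]
orientation: [-3.142, -0.0, -0.0]
force: [-3.6, 1.2, 8.9]
opening: 0.0357
```

Request:
arm_command --motion '[{"slide":[0,0,0],"turn":[0,0,0]},{"slide":[0,0,0],"turn":[0,0,0]},{"slide":[0,0,0],"turn":[0,0,0]},{"slide":[0,0,0],"turn":[0,0,0]},{"slide":[0,0,0],"turn":[0,0,0]}]'

```text
t: 22.97
tool_pos: [0.4644, -0.012, 0.1943]
orientation: [-3.142, -0.0, -0.0]
force: [-3.8, 1.7, 9.3]
opening: 0.0356
```

Request:
arm_command --motion '[{"slide":[0,0,0],"turn":[0,0,0]},{"slide":[0,0,0],"turn":[0,0,0]},{"slide":[0,0,0],"turn":[0,0,0]},{"slide":[0,0,0],"turn":[0,0,0]},{"slide":[0,0,0],"turn":[0,0,0]}]' --gripper 65

```text
t: 23.38
tool_pos: [0.4641, -0.012, 0.1934]
orientation: [-3.142, 0.0, 0.0]
force: [0.1, -0.0, -0.6]
opening: 0.0595
```

Request:
arm_command --motion '[{"slide":[0,0,-0.03],"turn":[0,0,0]},{"slide":[0,0,-0.07],"turn":[0,0,0]},{"slide":[0,0,-0.08],"turn":[0,0,0]},{"slide":[0,0,-0.08],"turn":[0,0,0]},{"slide":[0,0,-0.04],"turn":[0,0,0]}]'

```text
t: 23.8
tool_pos: [0.465, -0.0121, 0.3176]
orientation: [3.141, 0.0, 0.007]
force: [1.1, -0.1, -0.2]
opening: 0.0603
```

```bash
python3 -c "
from h import *
go(.470,.136,.30,0.0)
c=cam('wrist','w14')
c=cam('side'); cv2.imwrite('pics/s14.png',cv2.resize(c['pixels'][100:300,180:380],None,fx=3,fy=3,interpolation=cv2.INTER_CUBIC))
"
```

```text
t 23.8 pos [ 0.465  -0.0121  0.3176] open 0.0603 F [ 1.1 -0.1 -0.2] q6 -0.14
turn total [ 0.001 -0.009  0.   ] rows 0.03809542577750504 | slide total after turn [ 0.0124 -0.3703  0.0439] rows 3.731086500475017
```

View pics/w14.png

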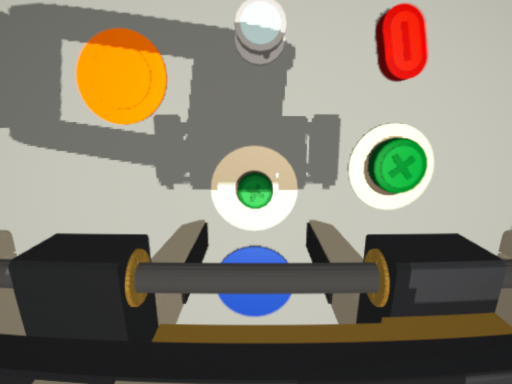

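View pics/s14.png

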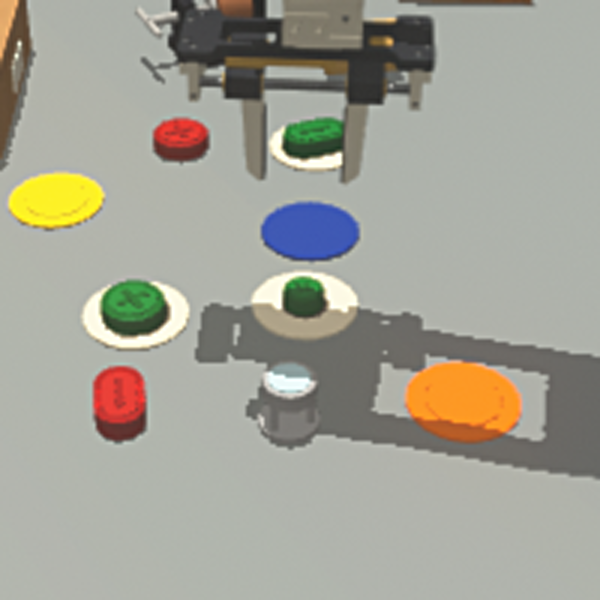

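Request:
arm_command --motion '[{"slide":[0.0024,-0.0725,0.008],"turn":[0,0,0]},{"slide":[0.0024,-0.0725,0.008],"turn":[0,0,0]},{"slide":[0.0024,-0.0725,0.008],"turn":[0,0,0]},{"slide":[0.0024,-0.0725,0.008],"turn":[0,0,0]},{"slide":[0.0024,-0.0725,0.008],"turn":[0,0,0]}]' --gripper 75

```text
t: 24.32
tool_pos: [0.4683, 0.1342, 0.2957]
orientation: [3.141, -0.001, -0.003]
force: [0.9, -0.5, 0.4]
opening: 0.0697
```

Request:
arm_command --motion '[{"slide":[0,0,0],"turn":[0,0,0]},{"slide":[0,0,0],"turn":[0,0,0]},{"slide":[0,0,0],"turn":[0,0,0]},{"slide":[0,0,0],"turn":[0,0,0]},{"slide":[0,0,0],"turn":[0,0,0]}]'

```text
t: 24.73
tool_pos: [0.469, 0.132, 0.2973]
orientation: [3.141, -0.002, -0.001]
force: [0.2, 0.7, -0.8]
opening: 0.0699
```

```bash
python3 -c "
from h import *
go(.470,.133,.205,0.0)
c=cam('wrist','w15')
c=cam('top','t15')
for b in blobs(c,'green',.017,30): print(*b)
mounts(c)
"
```

```text
t 24.73 pos [0.469  0.132  0.2973] open 0.0699 F [ 0.2  0.7 -0.8] q6 0.17
turn total [ 0.001  0.001 -0.003] rows 0.012600830053981759 | slide total after turn [ 0.0025 -0.0025  0.2307] rows 2.306956094957182
green [255. 223.] [ 0.4634 -0.0136] -1.303 [29.8 31.6]
green [358. 223.] [ 0.4642 -0.268 ] 0.391 [60.2 40.1]
green [244. 167.] [0.6055 0.0124] -0.024 [51.2 50.4]
outer [260. 376.] [ 86.1 -27.5] 1.566 [ 37.6 167.7]
outer [178. 368.] [105.7 176.3] 1.544 [ 95.  144.8]
outer [357. 223.] [ 464.4 -271.2] 1.556 [89.5 89.6]
hole [357. 223.] [ 464.7 -269.9] 0.433 [73.3 49.8]
outer [256. 224.] [463.5 -14.4] -1.456 [87.9 87.8]
hole [255. 224.] [463.3 -13.8] 0.537 [42.5 40.8]
outer [118. 267.] [344.8 330.5] 0.106 [445.7  16.5]
outer [125. 265.] [355.5 312.7] 0.109 [445.6  16.9]
outer [158. 193.] [541.9 237.2] -1.395 [ 99.7 156.1]
outer [191. 277.] [270.8 163.6] -0.171 [447.3 189.5]
outer [207. 251.] [387.6 105.6] 0.148 [449.1  16.9]
outer [246. 168.] [606.    8.8] 0.918 [90.7 89.2]
hole [246. 167.] [606.6  10.4] 0.913 [65.5 63.7]
```

View pics/w15.png

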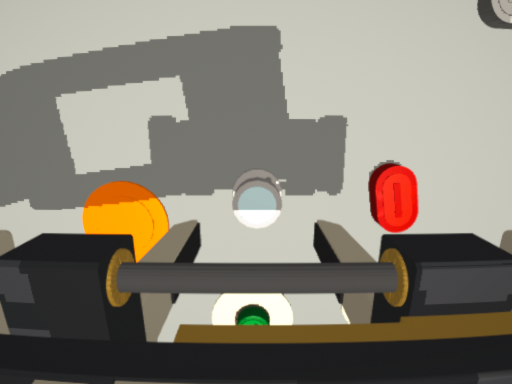

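View pics/t15.png

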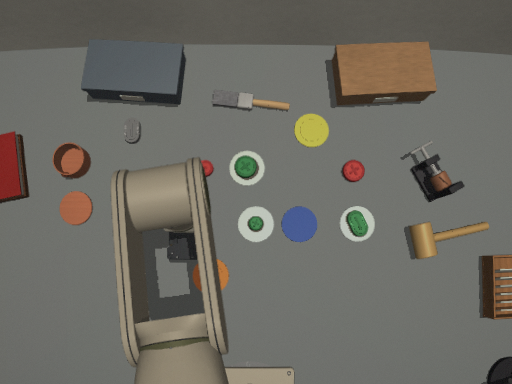

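```bash
python3 -c "
from h import *
c=cam('wrist'); print('loupe',ray(c,[(256.5,204)],.046))
for n in('top','side'):
  c=cam(n);h=cv2.cvtColor(c['pixels'],cv2.COLOR_BGR2HSV);m=((h[...,0]>105)&(h[...,0]<128)&(h[...,1]>110)&(h[...,2]>90)).astype(np.uint8)*255
  cs,_=cv2.findContours(m,0,1)
  for k in cs:
    if cv2.contourArea(k)>150: print(n,k.reshape(-1,2).mean(0),*cwh(c,k,.003))
go(.470,.133,.205,0.0)
"
```

```text
loupe [[0.47108778 0.13172524]]
top [298.87628866 223.80412371] [ 463.1 -123.6] -1.08 [85.8 85.6]
side [280.88709677 180.01612903] [470. -99.] -0.089 [73.6 45.9]
t 24.98 pos [0.4691 0.1325 0.2977] open 0.0695 F [0.4 0.  1.5] q6 0.17
turn total [-0.    -0.001 -0.002] rows 0.00776003450218628 | slide total after turn [ 0.0023 -0.0013  0.2317] rows 2.316944831947413
```

Request:
arm_command --motion '[{"slide":[0.0035,0.0005,0.06],"turn":[0,0,0]},{"slide":[0,0,0.07],"turn":[0,0,0]},{"slide":[0,0,0.06],"turn":[0,0,0]},{"slide":[0,0,0.03],"turn":[0,0,0]},{"slide":[0,0,0.015],"turn":[0,0,0]}]'

```text
t: 25.4
tool_pos: [0.4694, 0.1325, 0.2014]
orientation: [3.141, -0.0, -0.006]
force: [-1.1, 0.6, -0.2]
opening: 0.0699
```

Request:
arm_command --motion '[{"slide":[0,0,0],"turn":[0,0,0]},{"slide":[0,0,0],"turn":[0,0,0]},{"slide":[0,0,0],"turn":[0,0,0]},{"slide":[0,0,0],"turn":[0,0,0]},{"slide":[0,0,0],"turn":[0,0,0]}]' --gripper 25 --grip_force 15

```text
t: 25.82
tool_pos: [0.471, 0.1329, 0.2048]
orientation: [-3.141, -0.0, -0.003]
force: [0.3, -0.2, 5.1]
opening: 0.0419
```

Request:
arm_command --motion '[{"slide":[0,0,0],"turn":[0,0,0]},{"slide":[0,0,0],"turn":[0,0,0]},{"slide":[0,0,0],"turn":[0,0,0]},{"slide":[0,0,0],"turn":[0,0,0]},{"slide":[0,0,0],"turn":[0,0,0]}]'

```text
t: 26.23
tool_pos: [0.471, 0.1329, 0.2048]
orientation: [-3.141, -0.0, -0.003]
force: [-2.0, -0.0, 5.9]
opening: 0.0416
```

```bash
python3 -c "
from h import *
go(.4645,-.121,.30,0.0)
c=cam('side'); cv2.imwrite('pics/s16.png',cv2.resize(c['pixels'][150:270,200:360],None,fx=4,fy=4,interpolation=cv2.INTER_CUBIC))
"
```

```text
t 26.23 pos [0.471  0.1329 0.2048] open 0.0416 F [-2.  -0.   5.9] q6 0.17
turn total [-0.001 -0.004  0.   ] rows 0.01658366997133703 | slide total after turn [-0.0163  0.6348 -0.238 ] rows 6.7816215966153655
```

View pics/s16.png

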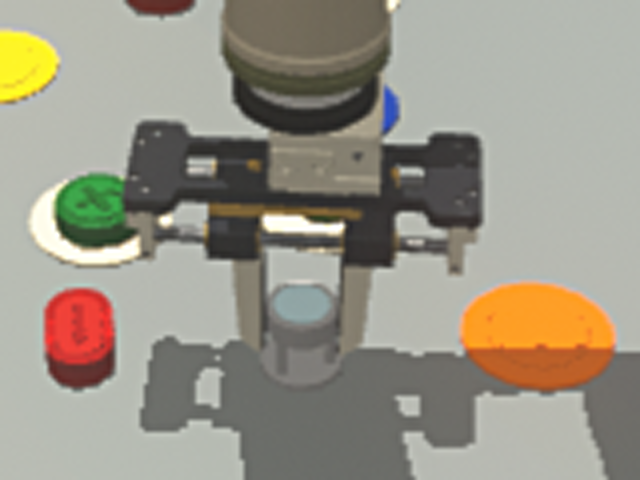

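Request:
arm_command --motion '[{"slide":[0,0,-0.03],"turn":[0,0,0]},{"slide":[0,0,-0.05],"turn":[0,0,0]},{"slide":[0,0,-0.06],"turn":[0,0,0]},{"slide":[0,0,-0.06],"turn":[0,0,0]},{"slide":[0,0,-0.04],"turn":[0,0,0]}]'

```text
t: 26.7
tool_pos: [0.4707, 0.1329, 0.3027]
orientation: [-3.141, -0.0, -0.004]
force: [0.9, -1.0, -1.1]
opening: 0.0415
```

Request:
arm_command --motion '[{"slide":[-0.0016,0.04,0],"turn":[0,0,0]},{"slide":[-0.0016,0.07,0],"turn":[0,0,0]},{"slide":[-0.0016,0.07,0],"turn":[0,0,0]},{"slide":[-0.0016,0.07,0],"turn":[0,0,0]},{"slide":[-0.0016,0.07,0],"turn":[0,0,0]}]'

```text
t: 27.12
tool_pos: [0.4668, 0.0037, 0.3004]
orientation: [3.141, 0.001, 0.001]
force: [0.4, 0.5, -1.0]
opening: 0.0416
```

Request:
arm_command --motion '[{"slide":[-0.0016,0.07,0],"turn":[0,0,0]},{"slide":[-0.0016,0.07,0],"turn":[0,0,0]},{"slide":[-0.0016,0.07,0.0],"turn":[0,0,0]},{"slide":[-0.0016,0.065,0.01],"turn":[0,0,0]},{"slide":[-0.0016,0.04,0.02],"turn":[0,0,0]}]'

```text
t: 27.53
tool_pos: [0.4641, -0.1236, 0.2894]
orientation: [3.14, -0.002, 0.004]
force: [0.5, -0.8, -1.2]
opening: 0.0418
```

Request:
arm_command --motion '[{"slide":[0,0,0],"turn":[0,0,0]},{"slide":[0,0,0],"turn":[0,0,0]},{"slide":[0,0,0],"turn":[0,0,0]},{"slide":[0,0,0],"turn":[0,0,0]},{"slide":[0,0,0],"turn":[0,0,0]}]'

```text
t: 27.95
tool_pos: [0.4642, -0.1203, 0.288]
orientation: [3.142, 0.002, 0.001]
force: [-0.2, -0.1, -0.6]
opening: 0.0418
```

```bash
python3 -c "
from h import *
go(.4645,-.121,.208,0.0)
c=cam('side'); cv2.imwrite('pics/s17.png',cv2.resize(c['pixels'][100:250,200:360],None,fx=4,fy=4,interpolation=cv2.INTER_CUBIC))
"
```

```text
t 27.95 pos [ 0.4642 -0.1203  0.288 ] open 0.0418 F [-0.2 -0.1 -0.6] q6 -0.36
turn total [ 0.    -0.001  0.003] rows 0.01226443002463995 | slide total after turn [0.0008 0.0017 0.2   ] rows 2.000475524052993
```

View pics/s17.png

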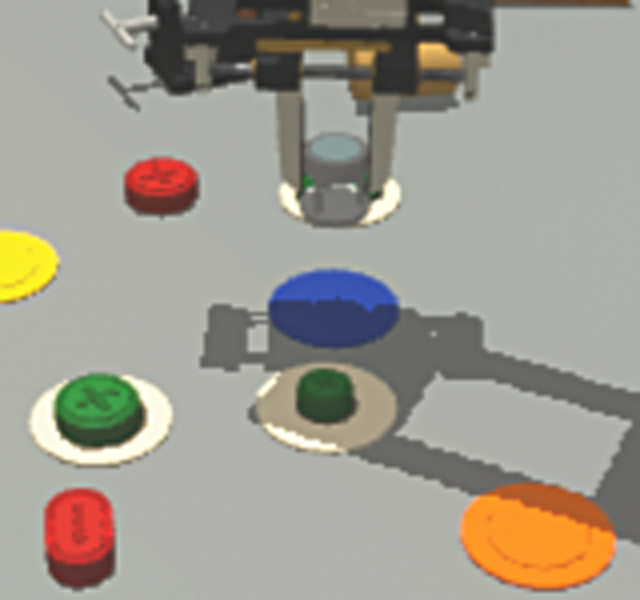

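Request:
arm_command --motion '[{"slide":[0,0,0.04],"turn":[0,0,0]},{"slide":[0,0,0.06],"turn":[0,0,0]},{"slide":[0,0,0.05],"turn":[0,0,0]},{"slide":[0,0,0.03],"turn":[0,0,0]},{"slide":[0,0,0.01],"turn":[0,0,0]}]'

```text
t: 28.42
tool_pos: [0.463, -0.1202, 0.2092]
orientation: [-3.14, -0.002, 0.005]
force: [-0.4, -0.1, -1.3]
opening: 0.0417
```

Request:
arm_command --motion '[{"slide":[0,0,0.002],"turn":[0,0,0]},{"slide":[0,0,0],"turn":[0,0,0]},{"slide":[0,0,0],"turn":[0,0,0]},{"slide":[0,0,0],"turn":[0,0,0]},{"slide":[0,0,0],"turn":[0,0,0]}]'

```text
t: 28.83
tool_pos: [0.4645, -0.1214, 0.2118]
orientation: [3.141, 0.0, 0.003]
force: [0.2, 0.1, -1.6]
opening: 0.0413
```

```bash
python3 -c "
from h import *
go(.4645,-.121,.208,0.0)
c=cam('side'); cv2.imwrite('pics/s18.png',cv2.resize(c['pixels'][120:220,220:340],None,fx=5,fy=5,interpolation=cv2.INTER_CUBIC))
"
```

```text
t 28.83 pos [ 0.4645 -0.1214  0.2118] open 0.0413 F [ 0.2  0.1 -1.6] q6 -0.36
turn total [ 0.001 -0.004  0.   ] rows 0.01566126060635698 | slide total after turn [ 0.     -0.001   0.0095] rows 0.09511054847625082
```

View pics/s18.png

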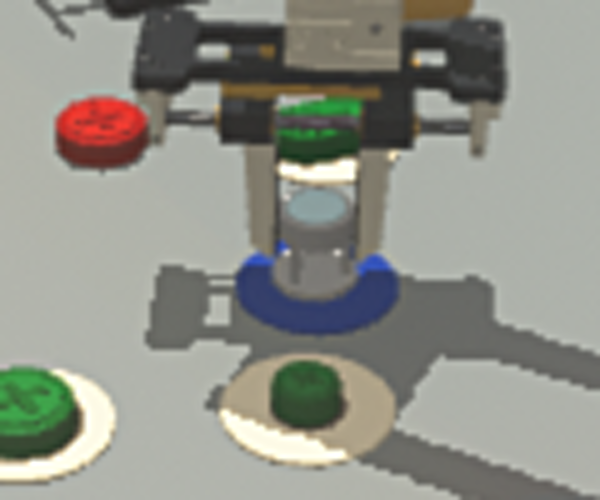

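Request:
arm_command --motion '[{"slide":[0,0,0.004],"turn":[0,0,0]},{"slide":[0,0,0.003],"turn":[0,0,0]},{"slide":[0,0,0.002],"turn":[0,0,0]},{"slide":[0,0,0.001],"turn":[0,0,0]},{"slide":[0,0,0],"turn":[0,0,0]}]'

```text
t: 29.3
tool_pos: [0.4641, -0.1213, 0.2077]
orientation: [3.142, 0.0, -0.0]
force: [-5.0, 1.6, 11.7]
opening: 0.0413
```

Request:
arm_command --motion '[{"slide":[0,0,0],"turn":[0,0,0]},{"slide":[0,0,0],"turn":[0,0,0]},{"slide":[0,0,0],"turn":[0,0,0]},{"slide":[0,0,0],"turn":[0,0,0]},{"slide":[0,0,0],"turn":[0,0,0]}]'

```text
t: 29.72
tool_pos: [0.4641, -0.1213, 0.2077]
orientation: [3.141, 0.0, -0.0]
force: [-4.7, 1.1, 11.1]
opening: 0.0418
```

Contact at 11 N. Releasing, then lifting clear.

Request:
arm_command --motion '[{"slide":[0,0,0],"turn":[0,0,0]},{"slide":[0,0,0],"turn":[0,0,0]},{"slide":[0,0,0],"turn":[0,0,0]},{"slide":[0,0,0],"turn":[0,0,0]},{"slide":[0,0,0],"turn":[0,0,0]}]' --gripper 75

```text
t: 30.13
tool_pos: [0.4639, -0.1212, 0.2065]
orientation: [-3.142, -0.0, 0.0]
force: [-0.4, -1.1, 0.2]
opening: 0.0683
```

Request:
arm_command --motion '[{"slide":[0,0,-0.03],"turn":[0,0,0]},{"slide":[0,0,-0.06],"turn":[0,0,0]},{"slide":[0,0,-0.08],"turn":[0,0,0]},{"slide":[0,0,-0.08],"turn":[0,0,0]},{"slide":[0,0,-0.08],"turn":[0,0,0]}]'

```text
t: 30.55
tool_pos: [0.4636, -0.1211, 0.3398]
orientation: [-3.141, 0.0, 0.001]
force: [-0.1, -0.1, -0.2]
opening: 0.0697
```

Request:
arm_command --motion '[{"slide":[0,-0.08,0],"turn":[0,0,0]},{"slide":[0,-0.08,0],"turn":[0,0,0]},{"slide":[0,-0.08,0],"turn":[0,0,0]},{"slide":[0,-0.08,0],"turn":[0,0,0]},{"slide":[0,-0.08,0],"turn":[0,0,0]}]'

```text
t: 30.97
tool_pos: [0.4637, 0.0401, 0.3388]
orientation: [3.142, -0.001, 0.001]
force: [0.7, 0.9, -0.1]
opening: 0.0698
```

Request:
arm_command --motion '[{"slide":[0,-0.08,0],"turn":[0,0,0]},{"slide":[0,-0.08,0],"turn":[0,0,0]},{"slide":[0,-0.08,0],"turn":[0,0,0]},{"slide":[0,-0.08,0],"turn":[0,0,0]},{"slide":[0,0,0],"turn":[0,0,0]}]'

```text
t: 31.38
tool_pos: [0.4634, 0.1711, 0.3387]
orientation: [-3.139, -0.006, -0.0]
force: [-0.1, 0.5, -0.4]
opening: 0.0699
```

Request:
arm_command --motion '[{"slide":[0,0,0],"turn":[0,0,0]},{"slide":[0,0,0],"turn":[0,0,0]},{"slide":[0,0,0],"turn":[0,0,0]},{"slide":[0,0,0],"turn":[0,0,0]},{"slide":[0,0,0],"turn":[0,0,0]}]'

```text
t: 31.8
tool_pos: [0.4641, 0.1658, 0.3387]
orientation: [3.141, -0.003, 0.0]
force: [0.0, 0.3, -0.6]
opening: 0.0699
```

```bash
python3 -c "
from h import *
go(.4645,-.121,.208,0.0)
for n in('side','top'):
  c=cam(n); print(n)
  for b in blobs(c,'green',.017,30): print(*b)
  if n=='top':
    mounts(c); cv2.imwrite('pics/t19.png',cv2.resize(c['pixels'][130:280,190:410],None,fx=3.5,fy=3.5,interpolation=cv2.INTER_CUBIC))
    h=cv2.cvtColor(c['pixels'],cv2.COLOR_BGR2HSV)
    m=((h[...,0]>105)&(h[...,0]<128)&(h[...,1]>110)&(h[...,2]>90)).astype(np.uint8)*255
    cs,_=cv2.findContours(m,0,1)
    for k in cs:
      if cv2.contourArea(k)>150: print('pad',*cwh(c,cv2.convexHull(k),.003))
  else: cv2.imwrite('pics/s19.png',cv2.resize(c['pixels'][120:270,180:360],None,fx=4,fy=4,interpolation=cv2.INTER_CUBIC))
"
```

```text
t 31.8 pos [0.4641 0.1658 0.3387] open 0.0699 F [ 0.   0.3 -0.6] q6 0.24
turn total [ 0.    -0.    -0.003] rows 0.014558284027367504 | slide total after turn [0.0009 0.7169 0.3269] rows 7.8789959016967615
side
green [224. 200.] [0.6096 0.0151] -0.697 [51.3 48.7]
green [281. 196.] [ 0.4672 -0.0113] 0.213 [28.3 24.8]
top
green [257. 223.] [ 0.4634 -0.0136] -1.237 [29.8 31.6]
green [357. 224.] [ 0.4644 -0.2677] 0.405 [60.2 40.1]
green [244. 167.] [0.6055 0.0124] -0.024 [51.2 50.4]
outer [253. 376.] [86.1 -8.9] 1.567 [ 37.6 204.6]
outer [163. 372.] [ 92.9 216.5] -1.521 [ 75.2 140.9]
outer [357. 223.] [ 464.4 -271.1] 1.127 [90.4 88.8]
hole [356. 223.] [ 464.8 -269.8] 0.427 [73.3 49.8]
outer [256. 224.] [463.5 -14.4] -1.52 [87.9 87.8]
hole [255. 224.] [463.3 -13.8] 0.537 [42.5 40.8]
outer [ 91. 274.] [328.4 402. ] 0.189 [474.2  16.9]
outer [ 98. 271.] [338.1 383.9] 0.191 [475.5  17.9]
outer [126. 192.] [542.1 319.2] -1.334 [104.7 166.2]
outer [168. 280.] [265.4 217.6] -0.074 [478.  197.6]
outer [182. 252.] [386.  167.7] 0.218 [478.2  15.6]
outer [246. 168.] [606.    8.8] 1.086 [90.7 89.2]
hole [246. 167.] [606.6  10.4] 0.937 [65.5 63.7]
pad [ 463.  -123.6] -0.698 [85.5 85.9]
```

View pics/t19.png

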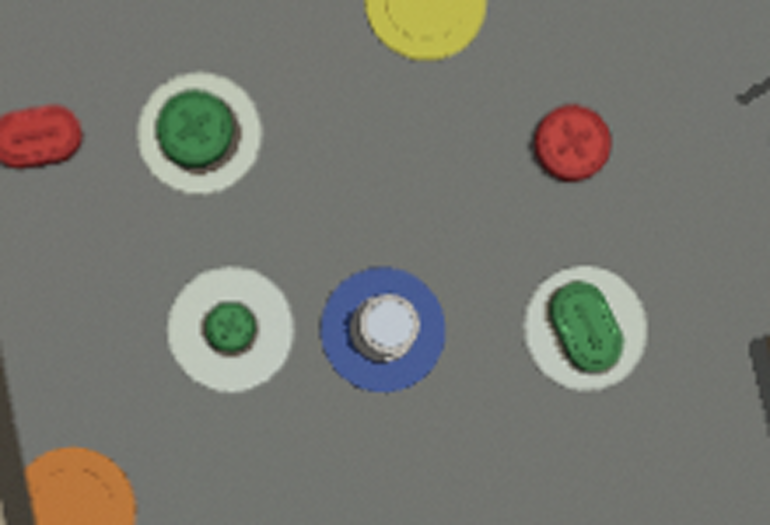

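View pics/s19.png

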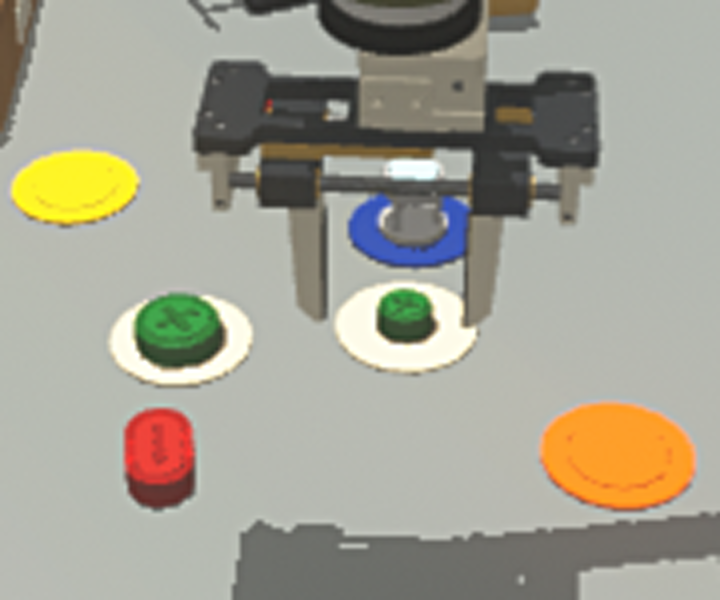

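Both views show all four pieces centred and upright, and the red seals look unmoved. Handing in.

```bash
python3 -c "
from plant import robot
print(robot.close_job())"
```

```text
the job is handed in; nothing more can be done
None
```

The job is done and handed in at about 32 s of the 109 s allowed; the hand-in reports no verdict. I set down the oval, large and small green seals on their own mounts in that order, then stood the loupe on the blue pad. Each piece was lowered until it touched and then released.

What the last checks showed, from the top camera unless noted:
- **Seals:** centres are about 4 mm (large), under 1 mm (small) and 3 mm (oval) from their mounts. The oval is about 0.02 rad off its outline's direction.
- **Loupe:** it stands upright, and by eye it is centred on the pad to within a few millimetres.
- **Red seals and gripper:** the red seals look unmoved by eye. The gripper was clear of everything.

**Disagreements:** the top and side cameras differed by 3–7 mm on absolute positions, so I aimed at roughly the average of the two. One early batch of moves was refused for its format, and nothing moved.

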